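# Walk a loaded prism mould home in its stripping bed and latch it

### The job

The heavy mould with the day-old mortar prisms stands at the open end of the stripping bed: walk it forward between the guide rails, by pushing its two rear corners in turn, until its front face sits squarely on both stop buttons, then swing the latch fully closed behind it. The prisms are still weak, so come up to the mould slowly, keep it flat on the bed and never press or knock on it with more than 24 N, neither with the gripper nor through the latch: that is enough to swing round one corner at a time, but not to shove the whole mould straight on. Leave the cup, the puck and the trowel beside the bed alone.

Things in the scene. Friction and masses are not known exactly. Their poses are not given: they have to be found in the camera images.
- mould: three-gang steel prism mould with grey mortar prisms, 140 deep (x) x 200 wide (y) x 48 high, 4.7 kg, plain upright faces, on 4 domed feet (x +-20, y +-46; friction about 0.6). Pushed at one rear corner (about 12 N) it turns about its far feet: that corner also moves outward half as far, the far one back a third as far. Origin: centre of its underside; x points ahead, y left
- bed: fixed dark steel bed plate of the stripping station, 255 x 292, top 25 mm above the bench, with guides, stop and latch. Origin: on the bench under the bed's middle; x axis points ahead from the open end to the stop, y left. The plate spans x -138 to +117, y +-146. Two steel stop buttons end at x = +95 (y +-65, 41 above the bench): home is front face on both, rear face then at x -45
- guides: the bed's two guide rails of slippery white plastic and its aluminium stop bar, fixed to the bed; origin on the bed's top, over the bed's origin, axes as the bed. Rails 22 high, inner faces at y +-110 from x = +75 to +101 (10 mm play each side of the mould), flared from there to y +-125 at x = +45; stop bar 28 high, front at x = +99, with the buttons on it
- mould_front_left (a point): front left upright edge of the mould, 26 mm above its underside (mould x +70, y +100)
- mould_front_right (a point): front right upright edge of the mould, 26 mm above its underside (mould x +70, y -100)
- mould_rear_left (a point): rear left upright edge of the mould, on the side of the robot, 26 mm above its underside (mould x -70, y +100)
- mould_rear_right (a point): rear right upright edge of the mould, 26 mm above its underside (mould x -70, y -100)
- latch_pivot (a point): axis of the swing latch, on the bed's right side, at bed x -54, y -131, 45 mm above the bench; fixed to the bed
- latch_knob (a point): top of the black knob (17 wide, 18 high, its top 75 above the bench) that stands on the latch bar 74 mm from the pivot. The bar is plain steel, 12 wide, 86 long from the pivot, and spans heights 31 to 45 above the bench: push it by its side or by the knob
- latch_bar (a joint): angle of the swing latch about its upright pivot: 0 open (bar points back and out to the right, 45 deg from each), grows clockwise seen from above as the bar swings through pointing straight back (0.79); 2.356 closed against its own stop: bar points to bed +y, across the rear face of the mould's right half. It passes only a mould that is home (3 mm play), stiff hinge 0.12 Nm, stays where left
- cup: empty grey mixing cup, 77 wide, 88 high, standing left of the bed; bystander, origin at the centre of its underside
- brick_puck: pale cast sample puck, 44 wide, 25 high, left of the bed near the bench's front; bystander, origin at the centre of its underside
- trowel: margin trowel with a wooden handle, 254 x 153 x 29, lying on the left; bystander, origin at the centre of its underside

How it is judged:
By the outcome, as a careful person would: the job done as asked, in the order asked, and still so for the second after the job is handed in, with the robot touching nothing.
It also fails if it takes over 72 s, if anything falls off the work surface, if the arm or the gripper's body presses on something with over 40 N, if the wrist force passes 120 N, or if a joint passes its speed limit or range.

### The arm

A 6-joint arm with a two-finger parallel gripper is mounted at the origin on a cart in front of the work surface, level with it; the furniture and walls round the work are solid. World frame = base frame: x ahead of the robot, y to its left, z up, the work surface at z = 0. Lengths are in m, angles in rad, forces in N, time in s.
With the tool pointing down it reaches from about 0.3 to 0.775 m from the base axis. Payload 14.6 kg.
Tool frame: the origin (TCP) lies midway between the tips of the shut fingers; the grasp point (between the pads) lies 19 mm behind it (ctrl.tcp_to_grasp is the distance from the TCP to the grasp point, in m); x points along the fingers, y is the direction in which the jaws open and shut, and the axes are right-handed (so a half turn about x gives the same grasp; the last joint's range is limited). The gripper opens to 94 mm and grips with 3 to 60 N. Pads are 16 mm wide; open, the fingers measure 119 mm over their backs; the gripper's body (75 mm by 177 mm) begins 78 mm behind the grasp point.
Start: joints at [-1.326, 0.3, 1.521, -0, 1.321, -0.067], TCP at [0.169, -0.523, 0.205] pointing down, gripper open.
Joint ranges: [-3.03, 3.03], [-0.79, 2.21], [0.23, 2.52], [-1.04, 4.18], [0, 3.07], [-2.55, 2.55]. Speed limits (rad/s): [2.22, 2.22, 2.57, 3.14, 3.14, 3.14].

### API

Orientations are given as [roll, pitch, yaw] about the fixed x, y, z axes, in that order (R = Rz(yaw) Ry(pitch) Rx(roll)).
In Python, from station import ctrl gives the robot as it stands.
- The arm moves only by the tool jog_arm, never from a script. Its argument "rows" is one flat list of numbers, 7 for each row, row after row: the shift along the world's x, y, z in m, then the turn, a rotation vector about the world's x, y, z in degrees, then the closure, from 0 (fully open) to 1 (shut). A call has 1 to 8 rows; each row shifts and turns the commanded pose from where the row before left it; what a row does not reach is not made up. A row lasts 1/12 s, in which the tool goes at most 41.7 mm and 7.16 degrees, less where a joint would pass 70% of its speed; a pose out of reach is approached as far as the arm can. A call with a gripper value outside its range is refused whole. The fingers move at their own pace and stop on an object; "squeeze" is the grip in N (left out, the last holds). Time passes only in rows, so rows that do not move let the fingers close. It gives the time, the measured TCP pose, the force and the opening at its end, in the units of the state.
- ctrl.get_obs(): the state, without advancing time (a new reading comes with each control period).
- ctrl.camera(name): name is "scene" or "top" or "wrist"; returns (picture, depth): 420x560x3 uint8, red, green, blue; 420x560 float32, m along the optical axis (not along the pixel's ray), 0 where there is no reading.
- ctrl.camera_model(name): a dict with "K" (3x3 intrinsics, pixels), "extrinsics" (4x4, takes a point from camera to world coordinates). Camera axes: x right, y down, z forward; pixel columns grow to the right and rows downward; lengths in m; the calibration is good to about 2 mm. A picture is of the moment at which its call begins: read the wrist's pose just before it. camera_model takes no time and is no camera call; for the wrist camera it gives the pose at the moment of the call.
- ctrl.hand_in(): hands the job in, once; it reports no verdict.
The state is a dict: "time_s": time; "qpos": joint angles; "joint_vel": joint speeds; "tau": joint torques, N m; "ee_pos": TCP position; "eef_rot": TCP orientation; "force": force on the tool from outside, world axes, zero at the start; "moment": the same for the moment, N m; "grip_width": finger opening in m.
Only numpy, scipy, OpenCV 4.12 (cv2) and the standard library are available. Lean on these libraries where they do the work, as an engineer would, in place of code of your own. Each camera call takes 0.05 s, during which the arm holds its last target.

## Working session

There is one attempt and no reset: what is moved stays moved. The work goes in short steps, Python scripts to look and compute and a tool call to move; the robot and the scene stay as the last step left them, time stands still between calls to the robot, and variables do not carry over. Pictures are saved under pics/ and viewed, and the job is handed in when it is done.

Besides the shell and the picture viewer there is one more tool, called after "Request:" as name(argument=value, ...) on one line, values as JSON. jog_arm: Moves the arm, as the interface text tells. Its arguments: {"type":"object","properties":{"rows":{"type":"array"},"squeeze":{"type":"number"}},"required":["rows"]}

```bash
mkdir -p pics; ls; python3 - <<'E'
from station import ctrl
import cv2,numpy as np
o=ctrl.get_obs();print(o)
for n in("scene","top"):
    p,d=ctrl.camera(n);cv2.imwrite(f"pics/{n}0.png",p[:,:,::-1]);np.save(f"pics/{n}0.npy",d)
    m=ctrl.camera_model(n);print(n,m)
E
```

```text
pics
{'time_s': 0.0, 'qpos': array([-1.32562105e+00,  3.00439613e-01,  1.52158823e+00, -3.15044370e-05,
        1.32072593e+00, -6.66085481e-02]), 'joint_vel': array([ 1.20228506e-04,  3.18168338e-03, -1.73066863e-05,  5.80275212e-05,
        4.09745918e-04, -2.22975924e-03]), 'tau': array([ 2.26322649e-03, -5.31804550e+01, -3.52736878e+01,  7.08976644e-02,
        2.43814825e-02, -1.01739654e-04]), 'ee_pos': array([ 0.16863471, -0.52322258,  0.20490059]), 'eef_rot': array([-1.61113007,  1.5696348 ,  1.84225423]), 'force': array([-0.41774435,  0.49425229,  0.30491549]), 'moment': array([-0.01241775, -0.03209825, -0.02383223]), 'grip_width': 0.09410136930668063}
scene {'K': array([[410.26930822,   0.        , 275.90272331],
       [  0.        , 410.26930822, 206.05865079],
       [  0.        ,   0.        ,   1.        ]]), 'extrinsics': array([[-0.79305591, -0.46426668,  0.39435869,  0.10269741],
       [-0.60901853,  0.61769411, -0.49754438,  0.59742106],
       [-0.01259976, -0.63475226, -0.77261298,  0.96829857],
       [ 0.        ,  0.        ,  0.        ,  1.        ]])}
top {'K': array([[480.23246127,   0.        , 285.22484028],
       [  0.        , 480.23246127, 209.5931602 ],
       [  0.        ,   0.        ,   1.        ]]), 'extrinsics': array([[-0.01877261, -0.99819741,  0.0570045 ,  0.45657699],
       [-0.99974899,  0.01943802,  0.01114096,  0.00989912],
       [-0.01222893, -0.05678104, -0.99831176,  1.35112514],
       [ 0.        ,  0.        ,  0.        ,  1.        ]])}
```

View pics/scene0.png

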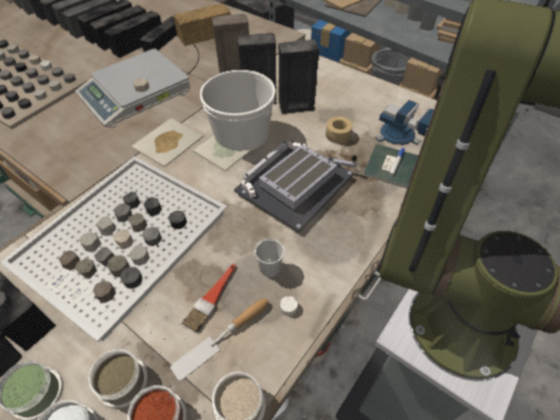

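View pics/top0.png

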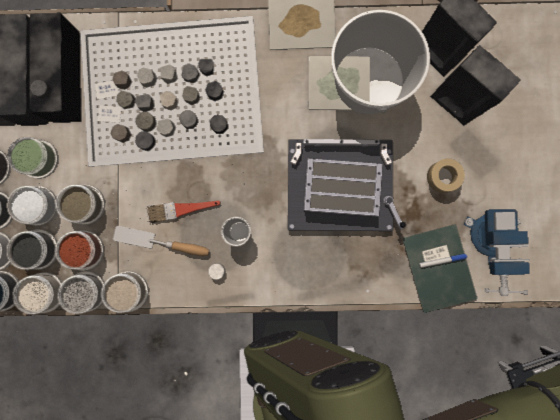

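The scene shows the bed ahead and right of the base. In the top picture it spans cols 289–393, rows 140–235, with the mould at about (343,187), the latch pivot at about (389,200) and the knob near (403,224). Cup, puck and trowel are on the left.

```bash
cat > h.py <<'E'
import numpy as np,cv2
from station import ctrl
def cloud(n,d,m):
    K=m["K"];T=m["extrinsics"];v,u=np.mgrid[:d.shape[0],:d.shape[1]]
    P=np.stack([(u-K[0,2])/K[0,0]*d,(v-K[1,2])/K[1,1]*d,d],-1)
    return P@T[:3,:3].T+T[:3,3]
def pix(m,P):
    T=np.linalg.inv(m["extrinsics"]);p=T[:3,:3]@np.array(P)+T[:3,3];q=m["K"]@p;return q[:2]/q[2]
def ray(m,u,v,z):
    K=m["K"];T=m["extrinsics"];r=T[:3,:3]@np.array([(u-K[0,2])/K[0,0],(v-K[1,2])/K[1,1],1]);c=T[:3,3]
    return c+r*(z-c[2])/r[2]
E
python3 - <<'E'
from h import *
im=cv2.imread("pics/top0.png")
c=im[130:250,280:420];cv2.imwrite("pics/crop0.png",cv2.resize(c,None,fx=5,fy=5,interpolation=cv2.INTER_CUBIC))
d=np.load("pics/top0.npy");m=ctrl.camera_model("top");P=cloud("top",d,m)
Z=P[...,2]
v,u=np.mgrid[:420,:560]
box=(u>282)&(u<420)&(v>132)&(v<245)
h=np.histogram(Z[box]*1000,bins=np.arange(-10,110,4));print(list(zip(h[1],h[0])))
for lo,hi in((.015,.034),(.060,.085)):
    s=(box&(Z>lo)&(Z<hi)).astype(np.uint8)
    if lo<.03:
        s=(box&(Z>lo)&(Z<.085)).astype(np.uint8)
    s=cv2.morphologyEx(s,cv2.MORPH_OPEN,np.ones((5,5)))
    pts=P[s>0][:,:2].astype(np.float32)*1000
    r=cv2.minAreaRect(pts);print(lo,r,cv2.boxPoints(r), np.median(Z[s>0]))
E
```

```text
[(np.int64(-10), np.int64(306)), (np.int64(-6), np.int64(2161)), (np.int64(-2), np.int64(2444)), (np.int64(2), np.int64(510)), (np.int64(6), np.int64(76)), (np.int64(10), np.int64(66)), (np.int64(14), np.int64(101)), (np.int64(18), np.int64(1205)), (np.int64(22), np.int64(2539)), (np.int64(26), np.int64(943)), (np.int64(30), np.int64(92)), (np.int64(34), np.int64(42)), (np.int64(38), np.int64(109)), (np.int64(42), np.int64(227)), (np.int64(46), np.int64(210)), (np.int64(50), np.int64(240)), (np.int64(54), np.int64(66)), (np.int64(58), np.int64(27)), (np.int64(62), np.int64(441)), (np.int64(66), np.int64(1791)), (np.int64(70), np.int64(1439)), (np.int64(74), np.int64(244)), (np.int64(78), np.int64(3)), (np.int64(82), np.int64(0)), (np.int64(86), np.int64(0)), (np.int64(90), np.int64(0)), (np.int64(94), np.int64(0)), (np.int64(98), np.int64(0)), (np.int64(102), np.int64(0))]
0.015 ((600.3316650390625, -140.55857849121094), (312.6134948730469, 255.18734741210938), 88.90198516845703) [[ 469.76614  -294.39157 ]
 [ 724.9066   -299.28168 ]
 [ 730.8972     13.274414]
 [ 475.7567     18.16452 ]] 0.03107020170878627
0.06 ((588.3340454101562, -131.7470703125), (199.97750854492188, 140.07229614257812), 84.55583190917969) [[ 509.12732  -224.64006 ]
 [ 648.56775  -237.92952 ]
 [ 667.5408    -38.85408 ]
 [ 528.10034   -25.564621]] 0.06944178667319134
```

View pics/crop0.png

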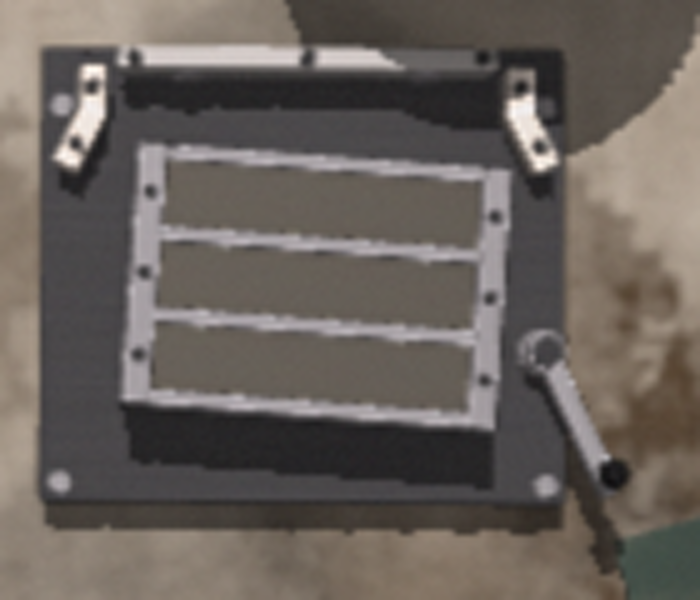

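```bash
python3 - <<'E'
from h import *
m=ctrl.camera_model("top")
im=cv2.imread("pics/top0.png");g=cv2.cvtColor(im,cv2.COLOR_BGR2GRAY)
def cp(a):return (280+(a[0]+.5)/5-.5,130+(a[1]+.5)/5-.5)
W={}
for n,a,z in(("FL",(42,48),.025),("FR",(562,48),.025),("RR",(562,500),.025),("RL",(42,502),.025),("boltRL",(59,482),.026),("boltRR",(546,487),.026),("boltFL",(61,104),.026),("boltFR",(546,106),.026),("pivot",(545,350),.047),("knob",(613,471),.075),("mFL",(140,144),.073),("mFR",(511,170),.073),("mRR",(493,430),.073),("mRL",(122,403),.073)):
    W[n]=ray(m,*cp(a),z)*1000;print(n,W[n].round(1))
B=np.array([[117,146],[117,-146],[-138,-146],[-138,146]])
Q=np.array([W[k][:2] for k in("FL","FR","RR","RL")])
def fit(B,Q):
    b0=B.mean(0);q0=Q.mean(0);H=(B-b0).T@(Q-q0);a=np.arctan2(H[0,1]-H[1,0],H[0,0]+H[1,1]);R=np.array([[np.cos(a),-np.sin(a)],[np.sin(a),np.cos(a)]])
    t=q0-R@b0;return t,a,(B@R.T+t-Q)
print("bed",fit(B,Q))
B2=np.vstack([B,[[-54,-131]]]);print(fit(B2,np.vstack([Q,W["pivot"][:2]])))
M=np.array([[70,100],[70,-100],[-70,-100],[-70,100]])
print("mould",fit(M,np.array([W[k][:2] for k in("mFL","mFR","mRR","mRL")])))
E
```

```text
FL [728.8  13.3  25. ]
FR [ 722.6 -276.    25. ]
RR [ 471.4 -268.1   25. ]
RL [475.8  18.1  25. ]
boltRL [486.6   8.5  26. ]
boltRR [ 478.7 -259.3   26. ]
boltFL [696.9   3.3  26. ]
boltFR [ 690.1 -265.9   26. ]
pivot [ 552.8 -256.8   47. ]
knob [ 485.7 -285.    75. ]
mFL [665.8 -38.4  73. ]
mFR [ 647.7 -236.4   73. ]
mRR [ 508.8 -222.6   73. ]
mRL [527.  -25.8  73. ]
bed (array([ 610.1431636 , -128.39440133]), np.float64(-0.02124758153741774), array([[ 1.44976201,  1.81989406],
       [ 1.40295343, -0.8801502 ],
       [-2.36631745, -3.34352883],
       [-0.48639798,  2.40378497]]))
(array([ 610.03885271, -128.12863314]), np.float64(-0.021954324193477457), array([[ 1.44682545,  2.00076394],
       [ 1.19369616, -0.6948229 ],
       [-2.5716821 , -2.9780242 ],
       [-0.48544193,  2.76483218],
       [ 0.41660242, -1.09274902]]))
mould (array([ 587.30979762, -130.79833394]), np.float64(-0.09265655593142853), array([[ 0.43985936,  0.68800637],
       [ 0.0656262 , -0.48847954],
       [-0.40218628, -1.27655405],
       [-0.10329928,  1.07702722]]))
```

```bash
cat >> h.py <<'E'
from scipy.spatial.transform import Rotation as Ro
BT=np.array([610.1,-128.3]);BA=-0.0215
BR=np.array([[np.cos(BA),-np.sin(BA)],[np.sin(BA),np.cos(BA)]])
def w2b(p):return (np.array(p)[...,:2]-BT)@BR
def b2w(p):return np.array(p)@BR.T+BT
def st(q=True):
    o=ctrl.get_obs();R=Ro.from_euler('xyz',o["eef_rot"]).as_matrix()
    print("t",round(o["time_s"],2),"tcp",(o["ee_pos"]*1000).round(1),"bed",w2b(o["ee_pos"]*1000).round(1),"F",o["force"].round(1),"w",round(o["grip_width"]*1000,1))
    if q: print(R.round(3),o["qpos"].round(2))
    return o
E
python3 - <<'E'
from h import *
st()
for n,b in(("rr contact",[-22.75,-2.9]),):
    a=-0.071;R=np.array([[np.cos(a),-np.sin(a)],[np.sin(a),np.cos(a)]])
    for c in([-70,-100],[-70,-90],[-70,90],[-70,100]):
        p=R@np.array(c)+b;print(c,"bed",p.round(1),"world",b2w(p).round(1))
p,d=ctrl.camera("wrist");cv2.imwrite("pics/w0.png",p[:,:,::-1])
E
```

```text
t 0.1 tcp [ 168.7 -523.3  204.9] bed [-432.8 -404.4] F [-0.9 -0.1  0.6] w 93.9
[[-0.     0.307 -0.952]
 [ 0.001 -0.952 -0.307]
 [-1.    -0.001 -0.   ]] [-1.33  0.3   1.52  0.    1.32 -0.07]
[-70, -100] bed [-99.7 -97.7] world [ 508.4 -223.8]
[-70, -90] bed [-99.  -87.7] world [ 509.3 -213.9]
[-70, 90] bed [-86.2  91.8] world [525.9 -34.6]
[-70, 100] bed [-85.5 101.8] world [526.8 -24.7]
```

View pics/w0.png

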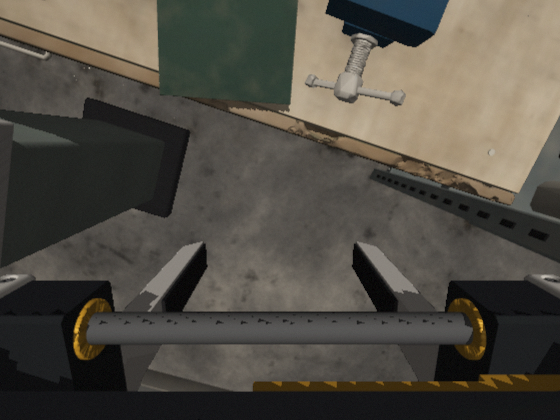

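Request:
jog_arm(rows=[0.0265,0.0258,0,0,0,-1.6,1,0.0265,0.0258,0,0,0,-1.6,1,0.0265,0.0258,0,0,0,-1.6,1,0.0265,0.0258,0,0,0,-1.6,1,0.0265,0.0258,0,0,0,-1.6,1,0.0265,0.0258,0,0,0,-1.6,1,0.0265,0.0258,0,0,0,-1.6,1,0.0265,0.0258,0,0,0,-1.6,1], squeeze=10)

```text
time_s: 0.82
ee_pos: [0.3817, -0.3155, 0.2054]
eef_rot: [-0.678, 1.571, 2.551]
force: [1.6, 0.8, 0.6]
grip_width: 0.044
```

Request:
jog_arm(rows=[0.0265,0.0258,0,0,0,-1.6,1,0.0265,0.0258,0,0,0,-1.6,1,0.0265,0.0258,0,0,0,-1.6,1,0.026,0.0258,0,0,0,-1.5,1,0,0,-0.03,0,0,0,1,0,0,-0.02,0,0,0,1,0,0,0,0,0,0,1])

```text
time_s: 1.4
ee_pos: [0.4849, -0.2125, 0.1515]
eef_rot: [-0.454, 1.564, 2.667]
force: [-0.2, -0.7, -1.0]
grip_width: 0.0005
```

```bash
python3 - <<'E'
from h import *
st()
p,d=ctrl.camera("top");cv2.imwrite("pics/t1.png",p[:,:,::-1])
p,d=ctrl.camera("wrist");cv2.imwrite("pics/w1.png",p[:,:,::-1])
E
```

```text
t 1.4 tcp [ 484.9 -212.5  151.5] bed [-123.4  -86.8] F [-0.2 -0.7 -1. ] w 0.5
[[-0.006 -0.02  -1.   ]
 [ 0.003 -1.     0.02 ]
 [-1.    -0.003  0.006]] [-0.48  0.31  1.64 -0.    1.2   1.11]
```

View pics/t1.png

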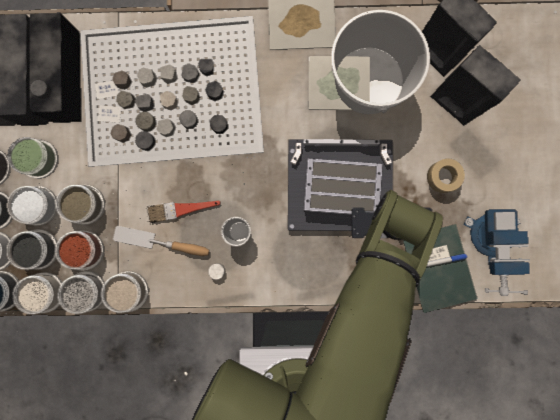

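View pics/w1.png

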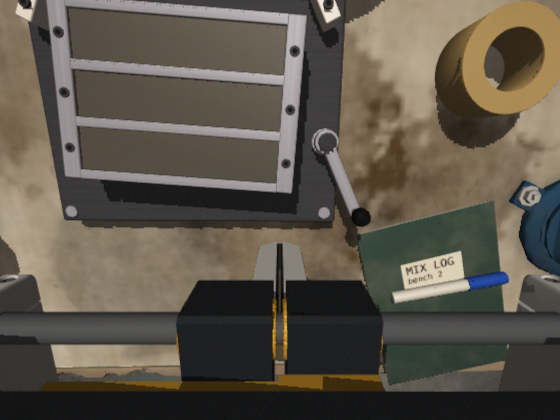

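Request:
jog_arm(rows=[0,0,-0.035,0,0,0,1,0,0,-0.035,0,0,0,1,0,0,-0.03,0,0,0,1,0,0,-0.0115,0,0,0,1,0.004,0,0,0,0,0,1,0.004,0,0,0,0,0,1,0.0015,0,0,0,0,0,1,0.001,0,0,0,0,0,1])

```text
time_s: 2.17
ee_pos: [0.4981, -0.2144, 0.046]
eef_rot: [2.704, 1.567, -0.459]
force: [-0.2, -0.2, -1.4]
grip_width: 0.0011
```

Request:
jog_arm(rows=[0.001,0,0,0,0,0,1,0.001,0,0,0,0,0,1,0.001,0,0,0,0,0,1,0.001,0,0,0,0,0,1])

```text
time_s: 2.5
ee_pos: [0.5009, -0.2139, 0.0442]
eef_rot: [2.695, 1.57, -0.468]
force: [0.4, 0.2, 1.0]
grip_width: 0.0004
```

Request:
jog_arm(rows=[0.001,0,0,0,0,0,1,0.001,0,0,0,0,0,1,0.001,0,0,0,0,0,1])

```text
time_s: 2.75
ee_pos: [0.5021, -0.2141, 0.0438]
eef_rot: [-0.045, 1.567, 3.075]
force: [-17.8, -3.5, 10.0]
grip_width: 0.0007
```

Request:
jog_arm(rows=[0.001,-0.0003,0,0,0,0,1,0.001,-0.0005,0,0,0,0,1])

```text
time_s: 2.92
ee_pos: [0.5036, -0.215, 0.0438]
eef_rot: [-0.089, 1.566, 3.031]
force: [-18.7, -2.5, 11.7]
grip_width: 0.0005
```

Request:
jog_arm(rows=[0.001,-0.0005,0,0,0,0,1,0.001,-0.0005,0,0,0,0,1])

```text
time_s: 3.08
ee_pos: [0.5056, -0.216, 0.0438]
eef_rot: [-0.091, 1.566, 3.029]
force: [-18.0, -1.7, 10.6]
grip_width: 0.0004
```

Request:
jog_arm(rows=[0.001,-0.0005,0.0005,0,0,0,1,0.001,-0.0005,0.0005,0,0,0,1])

```text
time_s: 3.25
ee_pos: [0.5076, -0.2169, 0.0444]
eef_rot: [-0.113, 1.566, 3.007]
force: [-14.7, -3.8, 2.1]
grip_width: 0.0006
```

Request:
jog_arm(rows=[0.001,-0.0005,0.0005,0,0,0,1,0.001,-0.0005,0.0005,0,0,0,1])

```text
time_s: 3.42
ee_pos: [0.5096, -0.2181, 0.045]
eef_rot: [-0.066, 1.566, 3.053]
force: [-11.8, -6.6, -2.8]
grip_width: 0.0006
```

Request:
jog_arm(rows=[0.0015,-0.001,0,0,0,0,1,0.0015,-0.001,0,0,0,0,1,0.0015,-0.001,0,0,0,0,1])

```text
time_s: 3.67
ee_pos: [0.514, -0.2211, 0.0449]
eef_rot: [-0.077, 1.565, 3.043]
force: [-14.3, -5.4, 0.4]
grip_width: 0.0007
```

Request:
jog_arm(rows=[0.0015,-0.001,0,0,0,0,1,0.0015,-0.001,0,0,0,0,1,0.0015,-0.0008,0,0,0,0,1])

```text
time_s: 3.92
ee_pos: [0.5184, -0.224, 0.0449]
eef_rot: [-0.052, 1.565, 3.068]
force: [-14.7, -6.2, 0.8]
grip_width: 0.0006
```

```bash
python3 - <<'E'
from h import *
st()
p,d=ctrl.camera("top");cv2.imwrite("pics/t2.png",cv2.resize(p[130:250,280:420,::-1],None,fx=5,fy=5,interpolation=cv2.INTER_CUBIC))
p,d=ctrl.camera("wrist");cv2.imwrite("pics/w2.png",p[:,:,::-1])
p,d=ctrl.camera("scene");cv2.imwrite("pics/s2.png",cv2.resize(p[130:240,220:370,::-1],None,fx=4,fy=4,interpolation=cv2.INTER_CUBIC))
E
```

```text
t 3.92 tcp [ 518.4 -224.    44.9] bed [-89.6 -97.7] F [-14.7  -6.2   0.8] w 0.6
[[-0.006 -0.022 -1.   ]
 [ 0.    -1.     0.022]
 [-1.    -0.     0.006]] [-0.47  0.52  1.62 -0.    1.01  1.12]
```

View pics/t2.png

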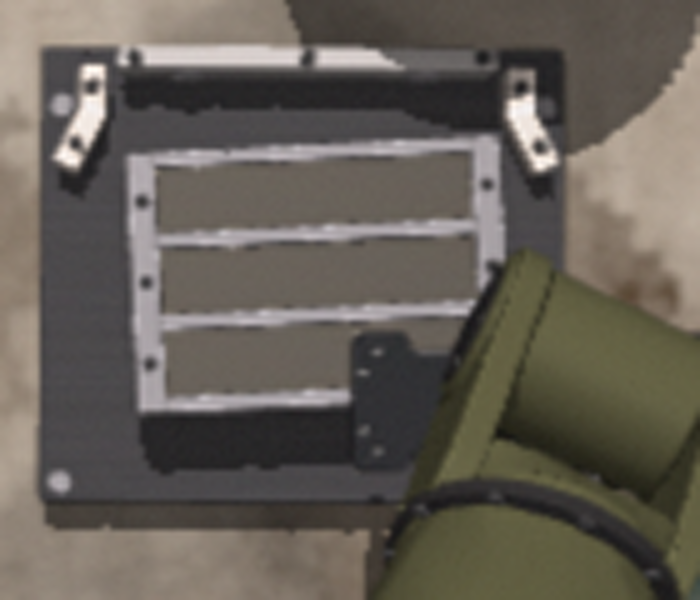

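View pics/w2.png

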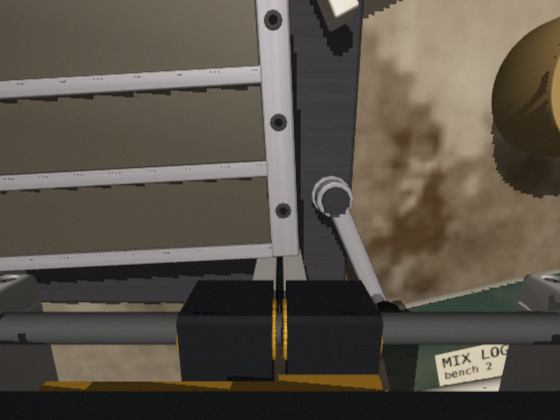

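View pics/s2.png

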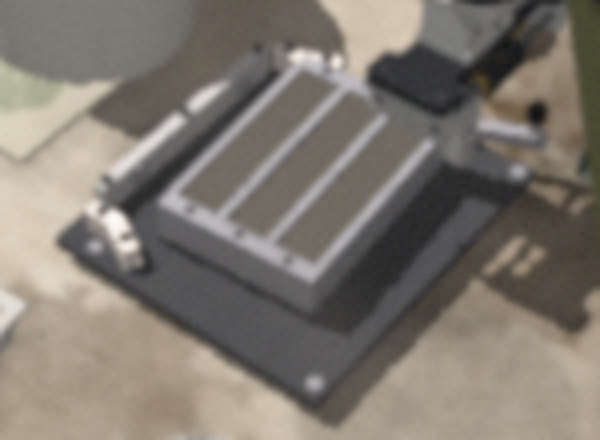

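The top crop shows the mould with front left at (127,156), front right at (499,137) and rear left at (140,411). It has swung past square, and the finger sits at the rear right.

```bash
cat >> h.py <<'E'
def fit(B,Q):
    B=np.array(B,float);Q=np.array(Q,float)
    b0=B.mean(0);q0=Q.mean(0);H=(B-b0).T@(Q-q0);a=np.arctan2(H[0,1]-H[1,0],H[0,0]+H[1,1]);R=np.array([[np.cos(a),-np.sin(a)],[np.sin(a),np.cos(a)]])
    return q0-R@b0,a,(B@R.T+q0-R@b0-Q)
C={"FL":(70,100),"FR":(70,-100),"RR":(-70,-100),"RL":(-70,100)}
def rot(a):return np.array([[np.cos(a),-np.sin(a)],[np.sin(a),np.cos(a)]])
def mould(pts):
    "pts: name->pixel in 5x crop of top at 280,130; pose in bed frame + contact pts"
    m=ctrl.camera_model("top");Q=[];B=[]
    for k,a in pts.items():
        B.append(C[k]);Q.append(w2b(ray(m,280+(a[0]+.5)/5-.5,130+(a[1]+.5)/5-.5,.073)[:2]*1000))
    t,a,r=fit(B,Q);print("mould bed",t.round(1),"yaw deg",round(np.degrees(a),2),"res",r.round(1).tolist())
    rep(t,a);return t,a
def rep(t,a):
    for c in([-70,-90],[-70,90],[70,100],[70,-100]):
        p=rot(a)@np.array(c)+t;print(c,"bed",p.round(1),"world",b2w(p).round(1))
def snap(n):
    p,d=ctrl.camera("top");cv2.imwrite(f"pics/{n}.png",cv2.resize(p[130:250,280:420,::-1],None,fx=5,fy=5,interpolation=cv2.INTER_CUBIC))
E
python3 - <<'E'
from h import *
mould({"FL":(127,156),"FR":(499,137),"RL":(140,411)})
mould({"FL":(140,144),"FR":(511,170),"RR":(493,430),"RL":(122,403)})
E
```

```text
mould bed [-16.6  -5. ] yaw deg 2.73 res [[1.3, 0.1], [0.4, -0.6], [-1.7, 0.5]]
[-70, -90] bed [-82.2 -98.3] world [ 525.8 -224.8]
[-70, 90] bed [-90.8  81.5] world [521.1 -44.8]
[70, 100] bed [48.6 98.2] world [660.8 -31.2]
[70, -100] bed [  58.1 -101.6] world [ 666.  -231.1]
mould bed [-22.7  -3. ] yaw deg -4.08 res [[0.4, 0.7], [0.1, -0.5], [-0.4, -1.3], [-0.1, 1.1]]
[-70, -90] bed [-99.  -87.8] world [ 509.3 -213.9]
[-70, 90] bed [-86.2  91.8] world [525.9 -34.7]
[70, 100] bed [54.2 91.8] world [666.3 -37.7]
[70, -100] bed [  40.  -107.7] world [ 647.8 -236.8]
```

Request:
jog_arm(rows=[0.0015,-0.0009,0,0,0,0,1,0.0015,-0.0009,0,0,0,0,1,0.0015,-0.0008,0,0,0,0,1,0.0015,-0.0008,0,0,0,0,1,0.0015,-0.0008,0,0,0,0,1,0,0,0,0,0,0,1])

```text
time_s: 4.57
ee_pos: [0.5266, -0.2285, 0.0451]
eef_rot: [0.087, 1.567, -3.077]
force: [-7.6, -7.1, -2.0]
grip_width: 0.0007
```

Request:
jog_arm(rows=[-0.0126,0,0,0,0,0,1,-0.016,0.01,0,0,0,0,1,0,0.036,0,0,0,0,1,0,0.036,0,0,0,0,1,0,0.036,0,0,0,0,1,0,0.036,0,0,0,0,1,0,0.025,0,0,0,0,1,0.001,0.0025,0,0,0,0,1])

```text
time_s: 5.23
ee_pos: [0.5003, -0.0427, 0.046]
eef_rot: [-1.065, 1.57, 2.058]
force: [-0.0, -0.4, -0.5]
grip_width: 0.0006
```

Request:
jog_arm(rows=[0.002,0,0,0,0,0,1,0.0015,0,0,0,0,0,1,0.0015,0,0,0,0,0,1])

```text
time_s: 5.48
ee_pos: [0.5059, -0.0471, 0.0459]
eef_rot: [2.52, 1.571, -0.644]
force: [-0.2, -0.2, -0.3]
grip_width: 0.0006
```

```bash
python3 - <<'E'
from h import *
st(0)
snap("t3")
E
```

```text
t 5.48 tcp [505.9 -47.1  45.9] bed [-105.9   78.9] F [-0.2 -0.2 -0.3] w 0.6
```

View pics/t3.png

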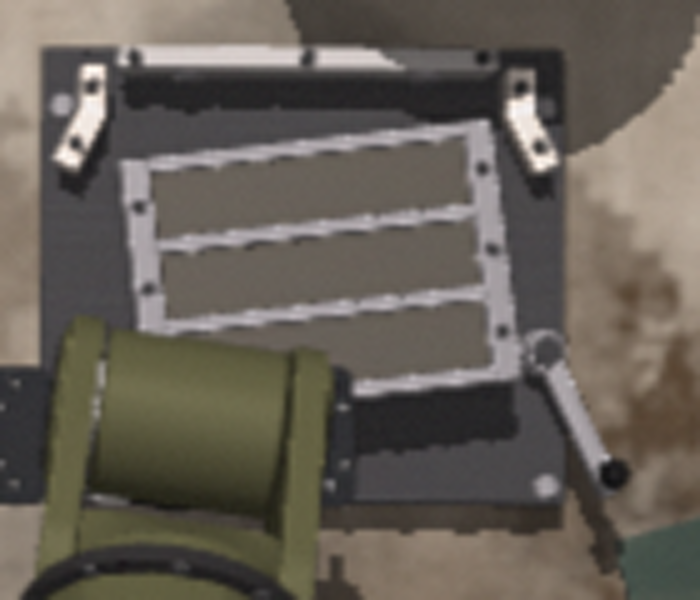

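The mould's front left is at (121,161), front right at (490,121) and rear right at (519,375). The rear right corner is now close to the latch pivot at (543,350).

```bash
python3 - <<'E'
from h import *
t,a=mould({"FL":(121,161),"FR":(490,121),"RR":(519,375)})
print((rot(a)@[-70,-100]+t))
E
```

```text
mould bed [-13.2  -4.6] yaw deg 6.38 res [[0.6, 1.3], [1.1, 0.0], [-1.7, -1.3]]
[-70, -90] bed [ -72.8 -101.9] world [ 535.1 -228.6]
[-70, 90] bed [-92.8  77. ] world [519.  -49.3]
[70, 100] bed [ 45.2 102.5] world [657.5 -26.8]
[70, -100] bed [ 67.4 -96.2] world [ 675.5 -226. ]
[ -71.69406151 -111.794165  ]
```

Request:
jog_arm(rows=[0.001,0,0,0,0,0,1,0.001,0,0,0,0,0,1,0.001,0,0,0,0,0,1,0.0008,0,0,0,0,0,1])

```text
time_s: 5.87
ee_pos: [0.5095, -0.0465, 0.0459]
eef_rot: [1.088, 1.571, -2.075]
force: [0.4, 0.2, -0.2]
grip_width: 0.0005
```

Request:
jog_arm(rows=[0.0008,0,0,0,0,0,1,0.0008,0.0002,0,0,0,0,1])

```text
time_s: 6.03
ee_pos: [0.5103, -0.0461, 0.0457]
eef_rot: [0.07, 1.569, -3.093]
force: [-9.9, -2.9, 4.5]
grip_width: 0.0008
```

Request:
jog_arm(rows=[0.001,0.0005,0,0,0,0,1,0.001,0.0006,0,0,0,0,1])

```text
time_s: 6.2
ee_pos: [0.5115, -0.0452, 0.0456]
eef_rot: [0.124, 1.567, -3.039]
force: [-12.9, -4.4, 6.7]
grip_width: 0.0006
```

Request:
jog_arm(rows=[0.0012,0.0008,0.0004,0,0,0,1,0.0014,0.001,0.0004,0,0,0,1,0.0015,0.001,0,0,0,0,1])

```text
time_s: 6.45
ee_pos: [0.5156, -0.0423, 0.0462]
eef_rot: [0.094, 1.567, -3.069]
force: [-9.9, -3.1, 1.3]
grip_width: 0.0004
```

Request:
jog_arm(rows=[0.0015,0.001,0,0,0,0,1,0.0017,0.001,0,0,0,0,1,0.0018,0.0011,0,0,0,0,1,0.0018,0.0011,0,0,0,0,1])

```text
time_s: 6.78
ee_pos: [0.5222, -0.038, 0.0461]
eef_rot: [0.037, 1.566, -3.126]
force: [-11.1, -2.8, 3.5]
grip_width: 0.0006
```

Request:
jog_arm(rows=[0.0018,0.001,0,0,0,0,1,0.0018,0.001,0,0,0,0,1,0.0018,0.001,0,0,0,0,1,0.0018,0.0009,0,0,0,0,1,0.0018,0.0009,0,0,0,0,1])

```text
time_s: 7.2
ee_pos: [0.5307, -0.0329, 0.046]
eef_rot: [-0.069, 1.565, 3.051]
force: [-15.8, 0.4, 5.7]
grip_width: -0.0
```

Request:
jog_arm(rows=[0.0015,0.0007,0.0002,0,0,0,1,0.0015,0.0006,0.0002,0,0,0,1,0.0015,0.0006,0,0,0,0,1,0.0012,0.0005,0,0,0,0,1,0.0008,0.0003,0,0,0,0,1])

```text
time_s: 7.62
ee_pos: [0.537, -0.0296, 0.0462]
eef_rot: [-0.185, 1.564, 2.935]
force: [-15.8, 4.4, 4.4]
grip_width: 0.0008
```

```bash
python3 - <<'E'
from h import *
st(0)
snap("t4")
E
```

```text
t 7.62 tcp [537.  -29.6  46.2] bed [-75.2  97.1] F [-15.8   4.4   4.4] w 0.8
```

View pics/t4.png

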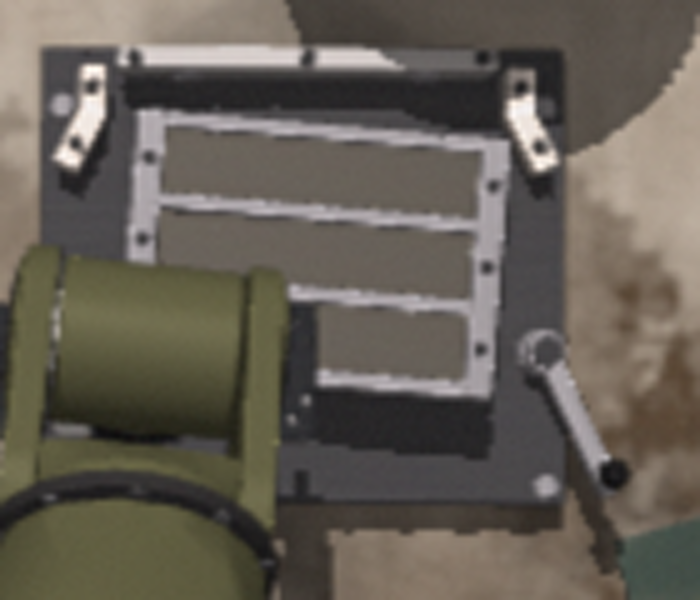

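The mould's front left is at (140,109), front right at (509,140) and rear right at (491,398).

```bash
python3 - <<'E'
from h import *
t,a=mould({"FL":(140,109),"FR":(509,140),"RR":(491,398)})
E
```

```text
mould bed [-5.  -1.8] yaw deg -4.7 res [[0.2, 1.1], [0.5, -0.9], [-0.7, -0.2]]
[-70, -90] bed [-82.2 -85.7] world [ 526.1 -212.3]
[-70, 90] bed [-67.4  93.6] world [544.7 -33.2]
[70, 100] bed [72.9 92.1] world [685.  -37.7]
[70, -100] bed [  56.6 -107.2] world [ 664.3 -236.7]
```

Request:
jog_arm(rows=[-0.014,0,0,0,0,0,1,-0.014,-0.01,0,0,0,0,1,0,-0.036,0,0,0,0,1,0,-0.036,0,0,0,0,1,0,-0.036,0,0,0,0,1,0,-0.036,0,0,0,0,1,0,-0.023,0,0,0,0,1,0.001,-0.0025,0,0,0,0,1])

```text
time_s: 8.33
ee_pos: [0.5121, -0.2135, 0.0472]
eef_rot: [2.314, 1.57, -0.853]
force: [-0.5, 0.5, -0.0]
grip_width: 0.0007
```

Request:
jog_arm(rows=[0.002,0,0,0,0,0,1,0.001,0,0,0,0,0,1,0.001,0,0,0,0,0,1,0.001,0,0,0,0,0,1])

```text
time_s: 8.67
ee_pos: [0.5177, -0.2087, 0.0471]
eef_rot: [-0.784, 1.571, 2.338]
force: [-0.5, -0.5, 0.3]
grip_width: 0.0005
```

Request:
jog_arm(rows=[0.0008,0,0,0,0,0,1,0.0008,0,0,0,0,0,1])

```text
time_s: 8.83
ee_pos: [0.5183, -0.209, 0.047]
eef_rot: [-0.301, 1.568, 2.82]
force: [-10.3, 0.2, 5.9]
grip_width: 0.0002
```

Request:
jog_arm(rows=[0.0012,-0.0007,0.0004,0,0,0,1,0.0014,-0.0009,0.0003,0,0,0,1,0.0015,-0.001,0.0002,0,0,0,1])

```text
time_s: 9.08
ee_pos: [0.5216, -0.2114, 0.0474]
eef_rot: [-0.357, 1.566, 2.764]
force: [-11.3, 3.3, 1.4]
grip_width: 0.0007
```

Request:
jog_arm(rows=[0.0016,-0.001,0,0,0,0,1,0.0017,-0.0011,0,0,0,0,1,0.0018,-0.0011,0,0,0,0,1,0.0018,-0.0011,0,0,0,0,1])

```text
time_s: 9.42
ee_pos: [0.5283, -0.216, 0.0474]
eef_rot: [-0.244, 1.566, 2.877]
force: [-13.7, -0.3, 4.0]
grip_width: 0.0008
```

Request:
jog_arm(rows=[0.0018,-0.001,0,0,0,0,1,0.0018,-0.001,0,0,0,0,1,0.0018,-0.001,0,0,0,0,1,0.0018,-0.0009,0,0,0,0,1])

```text
time_s: 9.75
ee_pos: [0.535, -0.2204, 0.0474]
eef_rot: [-0.102, 1.565, 3.019]
force: [-17.9, -3.9, 5.1]
grip_width: 0.0008
```

Request:
jog_arm(rows=[0.0018,-0.0009,0.0001,0,0,0,1,0.0015,-0.0007,0.0001,0,0,0,1,0.0012,-0.0005,0,0,0,0,1,0.0008,-0.0003,0,0,0,0,1])

```text
time_s: 10.08
ee_pos: [0.5403, -0.2234, 0.0476]
eef_rot: [0.058, 1.565, -3.105]
force: [-17.5, -7.1, 4.4]
grip_width: 0.0007
```

```bash
python3 - <<'E'
from h import *
st(0)
snap("t5")
E
```

```text
t 10.08 tcp [ 540.3 -223.4   47.6] bed [-67.7 -96.6] F [-17.5  -7.1   4.4] w 0.7
```

View pics/t5.png

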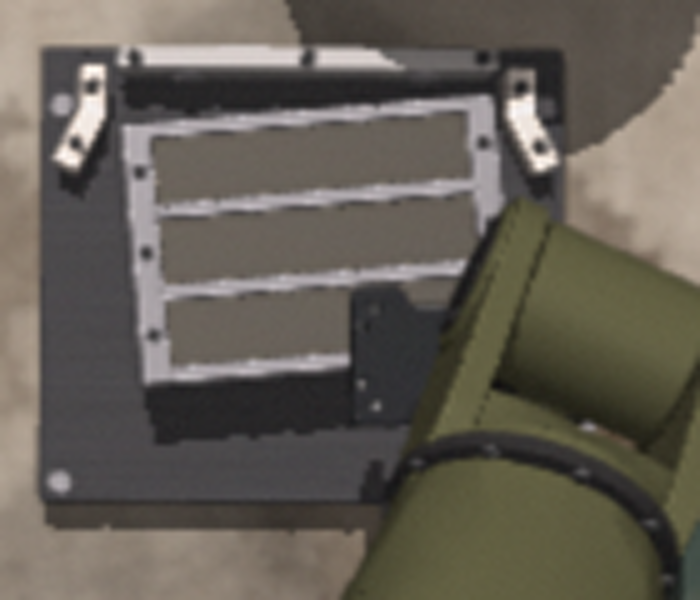

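The mould's front left is at (123,126), front right at (491,96) and rear left at (147,382).

```bash
python3 - <<'E'
from h import *
t,a=mould({"FL":(123,126),"FR":(491,96),"RL":(147,382)})
E
```

```text
mould bed [ 2.7 -5. ] yaw deg 4.91 res [[0.4, 0.4], [1.2, -1.7], [-1.5, 1.3]]
[-70, -90] bed [ -59.4 -100.6] world [ 548.6 -227.6]
[-70, 90] bed [-74.8  78.7] world [537.1 -48. ]
[70, 100] bed [ 63.9 100.6] world [676.1 -29.1]
[70, -100] bed [ 81.  -98.6] world [ 688.9 -228.6]
```

Request:
jog_arm(rows=[-0.011,0,0,0,0,0,1,-0.012,0.01,0,0,0,0,1,0,0.036,0,0,0,0,1,0,0.036,0,0,0,0,1,0,0.036,0,0,0,0,1,0,0.036,0,0,0,0,1,0,0.021,0,0,0,0,1,0.003,0.0015,0,0,0,0,1])

```text
time_s: 10.8
ee_pos: [0.5222, -0.0428, 0.0484]
eef_rot: [-1.329, 1.57, 1.795]
force: [-0.5, -0.4, 0.2]
grip_width: 0.0004
```

Request:
jog_arm(rows=[0.002,0,0,0,0,0,1,0.002,0,0,0,0,0,1,0.001,0,0,0,0,0,1,0.001,0,0,0,0,0,1])

```text
time_s: 11.13
ee_pos: [0.5286, -0.0475, 0.0482]
eef_rot: [0.16, 1.571, -3.004]
force: [-4.0, -0.2, 2.0]
grip_width: 0.0003
```

Request:
jog_arm(rows=[0.0008,0,0,0,0,0,1,0.0008,0,0,0,0,0,1])

```text
time_s: 11.3
ee_pos: [0.529, -0.0473, 0.0479]
eef_rot: [-0.001, 1.568, 3.118]
force: [-12.6, 0.2, 7.1]
grip_width: 0.0002
```

Request:
jog_arm(rows=[0.001,0.0006,0.0004,0,0,0,1,0.0013,0.0009,0.0004,0,0,0,1,0.0015,0.001,0.0002,0,0,0,1])

```text
time_s: 11.55
ee_pos: [0.5323, -0.045, 0.0485]
eef_rot: [0.092, 1.567, -3.072]
force: [-8.6, -3.8, 0.5]
grip_width: 0.0005
```

Request:
jog_arm(rows=[0.0016,0.001,0,0,0,0,1,0.0017,0.0011,0,0,0,0,1,0.0018,0.0011,0,0,0,0,1,0.0018,0.0011,0,0,0,0,1])

```text
time_s: 11.88
ee_pos: [0.5392, -0.0406, 0.0485]
eef_rot: [0.053, 1.566, -3.111]
force: [-10.8, -2.3, 2.1]
grip_width: 0.0005
```

Request:
jog_arm(rows=[0.0018,0.001,0.0001,0,0,0,1,0.0018,0.001,0.0001,0,0,0,1,0.0018,0.001,0.0001,0,0,0,1,0.0015,0.0008,0,0,0,0,1])

```text
time_s: 12.22
ee_pos: [0.5457, -0.0365, 0.0485]
eef_rot: [-0.046, 1.565, 3.073]
force: [-12.2, -0.3, 2.5]
grip_width: 0.0001
```

Request:
jog_arm(rows=[0.0015,0.0007,0,0,0,0,1,0.0013,0.0006,0,0,0,0,1,0.001,0.0004,0,0,0,0,1])

```text
time_s: 12.47
ee_pos: [0.5492, -0.0344, 0.0485]
eef_rot: [-0.12, 1.564, 2.999]
force: [-13.9, 1.1, 4.0]
grip_width: 0.0006
```

```bash
python3 - <<'E'
from h import *
st(0)
snap("t6")
E
```

```text
t 12.47 tcp [549.2 -34.4  48.5] bed [-62.9  92.5] F [-13.9   1.1   4. ] w 0.6
```

View pics/t6.png

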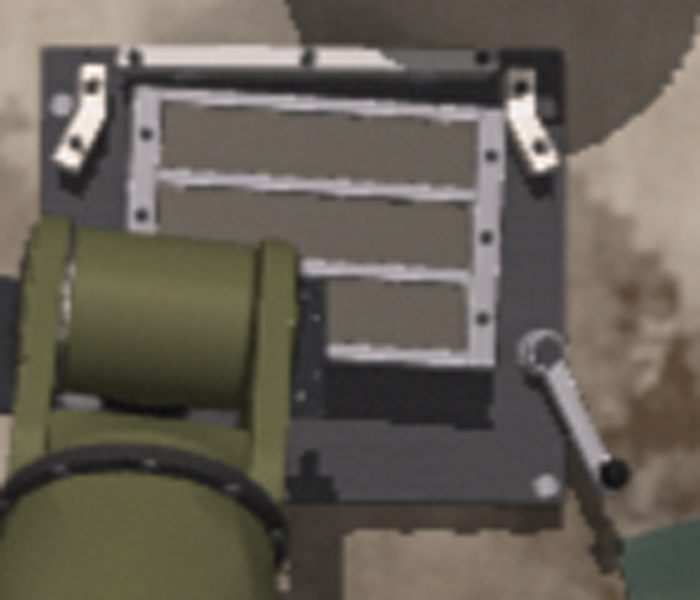

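The mould's front left is at (135,85), front right at (505,107) and rear right at (493,366).

```bash
python3 - <<'E'
from h import *
t,a=mould({"FL":(135,85),"FR":(505,107),"RR":(493,366)})
E
```

```text
mould bed [10.1 -1.1] yaw deg -3.35 res [[0.1, 0.8], [0.3, -0.7], [-0.4, -0.1]]
[-70, -90] bed [-65.  -86.9] world [ 543.2 -213.8]
[-70, 90] bed [-54.5  92.8] world [557.6 -34.3]
[70, 100] bed [85.8 94.6] world [698.  -35.6]
[70, -100] bed [  74.2 -105. ] world [ 682.  -234.9]
```

Request:
jog_arm(rows=[-0.012,0,0,0,0,0,1,-0.012,-0.01,0,0,0,0,1,0,-0.036,0,0,0,0,1,0,-0.036,0,0,0,0,1,0,-0.036,0,0,0,0,1,0,-0.036,0,0,0,0,1,0,-0.023,0,0,0,0,1,0.003,0,0,0,0,0,1])

```text
time_s: 13.18
ee_pos: [0.5298, -0.2158, 0.0495]
eef_rot: [2.177, 1.57, -0.991]
force: [-0.8, -0.1, -0.4]
grip_width: 0.0004
```

Request:
jog_arm(rows=[0.002,0,0,0,0,0,1,0.001,0,0,0,0,0,1,0.001,0,0,0,0,0,1,0.001,0,0,0,0,0,1])

```text
time_s: 13.52
ee_pos: [0.5346, -0.2106, 0.0494]
eef_rot: [0.078, 1.568, -3.084]
force: [-13.7, -6.3, 5.8]
grip_width: 0.0004
```

Request:
jog_arm(rows=[0.0008,0,0,0,0,0,1,0.0008,0,0,0,0,0,1])

```text
time_s: 13.68
ee_pos: [0.5352, -0.2109, 0.0493]
eef_rot: [0.061, 1.566, -3.102]
force: [-19.4, -7.9, 8.1]
grip_width: 0.0004
```

Request:
jog_arm(rows=[0,-0.0006,0.0006,0,0,0,1])

```text
time_s: 13.77
ee_pos: [0.5355, -0.2112, 0.0497]
eef_rot: [-0.072, 1.566, 3.049]
force: [-9.8, -0.8, -0.1]
grip_width: 0.0007
```

Request:
jog_arm(rows=[0.0005,-0.0006,0.0004,0,0,0,1])

```text
time_s: 13.85
ee_pos: [0.536, -0.2114, 0.0499]
eef_rot: [-0.203, 1.566, 2.918]
force: [-10.7, -1.1, 0.4]
grip_width: 0.0009
```

Request:
jog_arm(rows=[0.001,-0.0008,0.0002,0,0,0,1])

```text
time_s: 13.93
ee_pos: [0.5369, -0.2121, 0.05]
eef_rot: [-0.226, 1.566, 2.895]
force: [-10.7, -1.0, -0.4]
grip_width: 0.0004
```

Clearing the vertical and side drag dropped the force well. From here I'll raise z slightly as contact builds.

Request:
jog_arm(rows=[0.0014,-0.0009,0.0001,0,0,0,1,0.0015,-0.001,0.0001,0,0,0,1,0.0015,-0.001,0,0,0,0,1])

```text
time_s: 14.18
ee_pos: [0.5413, -0.2152, 0.0501]
eef_rot: [-0.171, 1.566, 2.95]
force: [-12.3, -3.1, 0.1]
grip_width: 0.0006
```

Request:
jog_arm(rows=[0.0015,-0.001,0.0001,0,0,0,1,0.0015,-0.001,0.0001,0,0,0,1,0.0015,-0.001,0,0,0,0,1])

```text
time_s: 14.43
ee_pos: [0.5456, -0.2181, 0.0501]
eef_rot: [-0.165, 1.565, 2.957]
force: [-12.6, -2.7, 1.3]
grip_width: 0.0006
```

Request:
jog_arm(rows=[0.0014,-0.0009,0.0001,0,0,0,1,0.0014,-0.0009,0.0001,0,0,0,1,0.0012,-0.0007,0,0,0,0,1])

```text
time_s: 14.68
ee_pos: [0.5496, -0.2208, 0.0502]
eef_rot: [-0.115, 1.565, 3.006]
force: [-13.4, -4.6, -1.2]
grip_width: 0.0004
```

```bash
python3 - <<'E'
from h import *
st(0)
snap("t7")
E
```

```text
t 14.68 tcp [ 549.6 -220.8   50.2] bed [-58.5 -93.8] F [-13.4  -4.6  -1.2] w 0.4
```

View pics/t7.png

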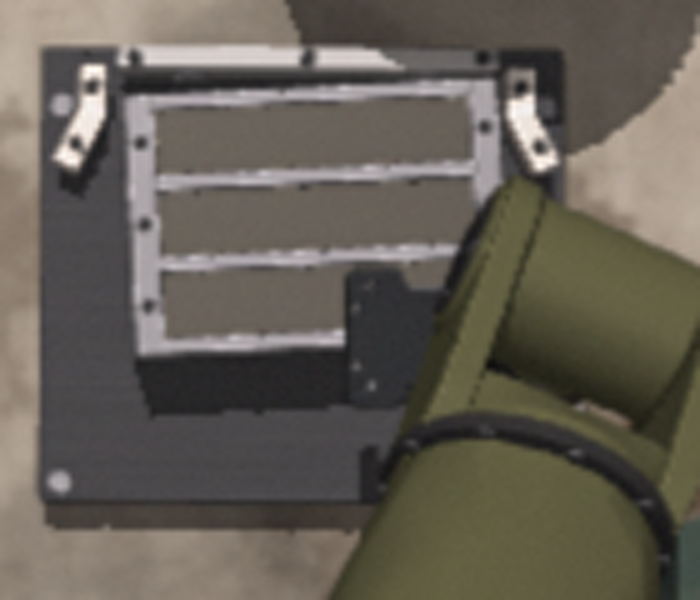

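The mould's front left is at (125,97), front right at (497,81) and rear left at (138,355).

```bash
python3 - <<'E'
from h import *
t,a=mould({"FL":(125,97),"FR":(497,81),"RL":(138,355)})
E
```

```text
mould bed [14. -4.] yaw deg 2.57 res [[0.3, -0.1], [0.5, -0.6], [-0.8, 0.6]]
[-70, -90] bed [-51.9 -97. ] world [ 556.2 -224.2]
[-70, 90] bed [-60.   82.8] world [551.9 -44.2]
[70, 100] bed [79.5 99.1] world [691.7 -31. ]
[70, -100] bed [  88.4 -100.7] world [ 696.3 -230.9]
```

Request:
jog_arm(rows=[-0.01,0,0,0,0,0,1,-0.006,0.01,0,0,0,0,1,0,0.036,0,0,0,0,1,0,0.036,0,0,0,0,1,0,0.036,0,0,0,0,1,0,0.036,0,0,0,0,1,0,0.021,0,0,0,0,1,0.003,0.0015,0,0,0,0,1])

```text
time_s: 15.4
ee_pos: [0.5381, -0.0408, 0.0515]
eef_rot: [-1.065, 1.57, 2.06]
force: [-0.1, -0.2, -0.0]
grip_width: 0.0005
```

Request:
jog_arm(rows=[0.002,0,0,0,0,0,1,0.001,0,0,0,0,0,1,0.001,0,0,0,0,0,1,0.001,0,0,0,0,0,1])

```text
time_s: 15.73
ee_pos: [0.5436, -0.046, 0.0513]
eef_rot: [-0.042, 1.571, 3.077]
force: [-0.0, 0.5, -0.1]
grip_width: 0.0008
```

Request:
jog_arm(rows=[0.0008,0,0,0,0,0,1,0.0008,0,0,0,0,0,1])

```text
time_s: 15.9
ee_pos: [0.5443, -0.0458, 0.0511]
eef_rot: [0.029, 1.568, -3.135]
force: [-9.3, -1.9, 5.1]
grip_width: 0.0006
```

Request:
jog_arm(rows=[0.0008,0.0005,0.0005,0,0,0,1,0.0012,0.0007,0.0003,0,0,0,1,0.0014,0.0008,0.0001,0,0,0,1])

```text
time_s: 16.15
ee_pos: [0.5471, -0.0441, 0.0516]
eef_rot: [0.157, 1.567, -3.007]
force: [-9.5, -4.6, -0.1]
grip_width: 0.0005
```

Request:
jog_arm(rows=[0.0015,0.0009,0.0001,0,0,0,1,0.0015,0.0009,0.0001,0,0,0,1,0.0015,0.0009,0.0001,0,0,0,1])

```text
time_s: 16.4
ee_pos: [0.5516, -0.0413, 0.0517]
eef_rot: [0.124, 1.567, -3.04]
force: [-8.9, -4.7, -1.0]
grip_width: 0.0005
```

Request:
jog_arm(rows=[0.0014,0.0008,0.0001,0,0,0,1,0.0012,0.0006,0.0001,0,0,0,1,0.001,0.0005,0,0,0,0,1])

```text
time_s: 16.65
ee_pos: [0.5549, -0.0392, 0.0518]
eef_rot: [0.028, 1.566, -3.136]
force: [-10.5, -2.4, 0.5]
grip_width: 0.0004
```

```bash
python3 - <<'E'
from h import *
st(0)
snap("t8")
E
```

```text
t 16.65 tcp [554.9 -39.2  51.8] bed [-57.1  87.9] F [-10.5  -2.4   0.5] w 0.4
```

View pics/t8.png

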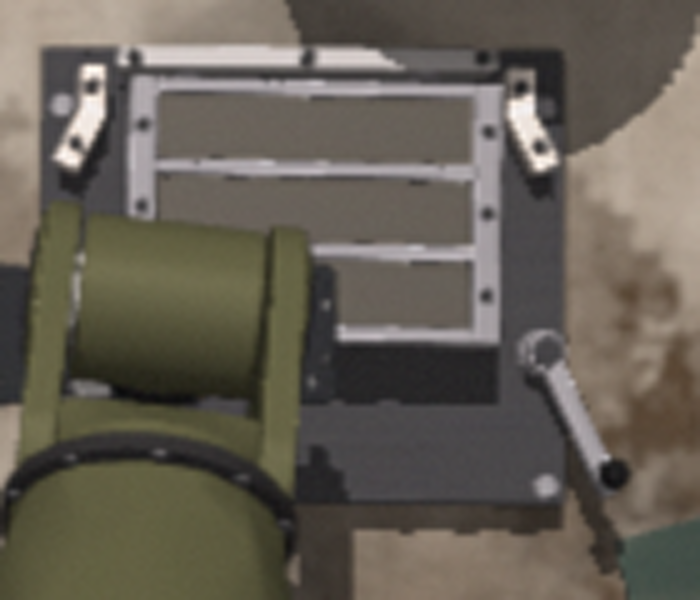

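The mould's front left is at (130,76), front right at (502,85) and rear right at (498,344).

```bash
python3 - <<'E'
from h import *
t,a=mould({"FL":(130,76),"FR":(502,85),"RR":(498,344)})
E
```

```text
mould bed [18.4 -1.4] yaw deg -1.35 res [[0.2, 0.5], [0.3, -0.2], [-0.5, -0.2]]
[-70, -90] bed [-53.7 -89.7] world [ 554.5 -216.9]
[-70, 90] bed [-49.4  90.2] world [562.6 -37.1]
[70, 100] bed [90.8 96.9] world [702.9 -33.4]
[70, -100] bed [  86.1 -103. ] world [ 693.9 -233.2]
```

Request:
jog_arm(rows=[0.0013,0.0006,0,0,0,0,1,0.0013,0.0006,0.0001,0,0,0,1,0.001,0.0005,0.0001,0,0,0,1,0.0005,0,0,0,0,0,1])

```text
time_s: 17.03
ee_pos: [0.5588, -0.037, 0.0519]
eef_rot: [-0.129, 1.565, 2.99]
force: [-11.8, 2.3, 1.2]
grip_width: 0.0007
```

Request:
jog_arm(rows=[-0.011,0,0,0,0,0,1,-0.011,-0.01,0,0,0,0,1,0,-0.036,0,0,0,0,1,0,-0.036,0,0,0,0,1,0,-0.036,0,0,0,0,1,0,-0.036,0,0,0,0,1,0,-0.022,0,0,0,0,1,0.002,-0.001,0,0,0,0,1])

```text
time_s: 17.7
ee_pos: [0.5401, -0.2181, 0.0529]
eef_rot: [2.244, 1.57, -0.924]
force: [-0.0, 0.0, 0.0]
grip_width: 0.0004
```

Request:
jog_arm(rows=[0.002,0,0,0,0,0,1,0.001,0,0,0,0,0,1,0.001,0,0,0,0,0,1])

```text
time_s: 17.95
ee_pos: [0.5449, -0.2128, 0.0529]
eef_rot: [-0.927, 1.571, 2.194]
force: [-0.3, -0.4, -0.5]
grip_width: 0.0006
```

Request:
jog_arm(rows=[0.001,0,0,0,0,0,1,0.0008,0,0,0,0,0,1])

```text
time_s: 18.12
ee_pos: [0.546, -0.2129, 0.0529]
eef_rot: [-0.179, 1.569, 2.942]
force: [-10.3, 0.3, 5.2]
grip_width: 0.0008
```

Request:
jog_arm(rows=[0.0006,-0.0004,0.0005,0,0,0,1,0.001,-0.0006,0.0003,0,0,0,1,0.0012,-0.0008,0.0001,0,0,0,1])

```text
time_s: 18.37
ee_pos: [0.5479, -0.2143, 0.0532]
eef_rot: [-0.368, 1.566, 2.753]
force: [-10.1, 2.5, 1.2]
grip_width: 0.0004
```

Request:
jog_arm(rows=[0.0012,-0.0008,0.0001,0,0,0,1,0.0012,-0.0008,0.0001,0,0,0,1,0.001,-0.0006,0.0001,0,0,0,1])

```text
time_s: 18.62
ee_pos: [0.5513, -0.2166, 0.0533]
eef_rot: [-0.345, 1.566, 2.776]
force: [-9.1, 1.4, 0.0]
grip_width: 0.0007
```

Request:
jog_arm(rows=[0.0008,-0.0005,0.0001,0,0,0,1,0.0006,-0.0004,0.0001,0,0,0,1])

```text
time_s: 18.78
ee_pos: [0.5526, -0.2175, 0.0534]
eef_rot: [-0.332, 1.566, 2.789]
force: [-9.5, 1.8, -0.8]
grip_width: 0.0004
```

```bash
python3 - <<'E'
from h import *
st(0)
snap("t9")
E
```

```text
t 18.78 tcp [ 552.6 -217.5   53.4] bed [-55.5 -90.4] F [-9.5  1.8 -0.8] w 0.4
```

View pics/t9.png

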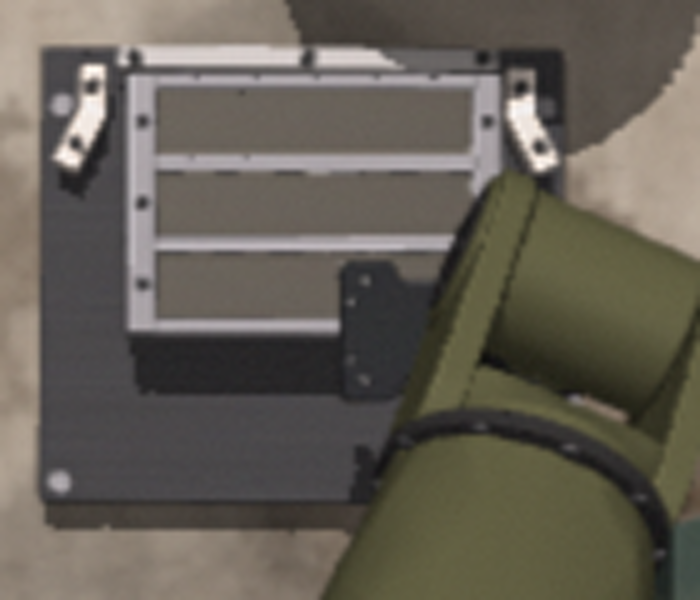

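The mould looks square to the bed: front left at (128,74), front right at (500,74), rear left at (128,334).

```bash
python3 - <<'E'
from h import *
t,a=mould({"FL":(128,74),"FR":(500,74),"RL":(128,334)})
E
```

```text
mould bed [21.7 -2.3] yaw deg 0.07 res [[-0.1, 0.3], [0.1, -0.4], [-0.0, 0.1]]
[-70, -90] bed [-48.2 -92.4] world [ 559.9 -219.6]
[-70, 90] bed [-48.4  87.6] world [563.6 -39.7]
[70, 100] bed [91.6 97.8] world [703.7 -32.5]
[70, -100] bed [  91.8 -102.2] world [ 699.7 -232.5]
```

Request:
jog_arm(rows=[0.0007,-0.0004,0.0001,0,0,0,1,0.0007,-0.0003,0,0,0,0,1,0.0006,-0.0003,0,0,0,0,1])

```text
time_s: 19.08
ee_pos: [0.5544, -0.2187, 0.0535]
eef_rot: [-0.256, 1.566, 2.865]
force: [-11.3, 0.7, -0.6]
grip_width: 0.0005
```

Request:
jog_arm(rows=[0.0004,-0.0002,0,0,0,0,1,0.0004,-0.0002,0,0,0,0,1])

```text
time_s: 19.25
ee_pos: [0.5551, -0.2192, 0.0535]
eef_rot: [-0.228, 1.565, 2.893]
force: [-11.7, 0.3, 0.2]
grip_width: 0.0003
```

Request:
jog_arm(rows=[0.0003,-0.0001,0,0,0,0,1,0.0003,-0.0001,0,0,0,0,1])

```text
time_s: 19.42
ee_pos: [0.5555, -0.2194, 0.0535]
eef_rot: [-0.214, 1.565, 2.908]
force: [-14.8, 0.7, 1.4]
grip_width: 0.0005
```

Request:
jog_arm(rows=[-0.006,0,0,0,0,0,1,-0.005,0.01,0,0,0,0,1,0,0.036,0,0,0,0,1,0,0.036,0,0,0,0,1,0,0.036,0,0,0,0,1,0,0.036,0,0,0,0,1,0,0.023,0,0,0,0,1,0.002,0.001,0,0,0,0,1])

```text
time_s: 20.08
ee_pos: [0.5483, -0.0381, 0.0547]
eef_rot: [-2.293, 1.57, 0.832]
force: [0.1, -0.3, -0.7]
grip_width: 0.0008
```

Request:
jog_arm(rows=[0.002,0,0,0,0,0,1,0.0015,0,0,0,0,0,1,0.001,0,0,0,0,0,1,0.001,0,0,0,0,0,1])

```text
time_s: 20.42
ee_pos: [0.5542, -0.0433, 0.0544]
eef_rot: [2.771, 1.571, -0.393]
force: [-0.7, 0.1, 1.1]
grip_width: 0.0005
```

Request:
jog_arm(rows=[0.001,0,0,0,0,0,1,0.0008,0,0,0,0,0,1])

```text
time_s: 20.58
ee_pos: [0.5556, -0.043, 0.0543]
eef_rot: [0.097, 1.57, -3.067]
force: [-6.6, -1.4, 3.2]
grip_width: 0.0004
```

Request:
jog_arm(rows=[0.0006,0.0003,0.0003,0,0,0,1,0.0008,0.0005,0.0002,0,0,0,1,0.0008,0.0005,0.0001,0,0,0,1])

```text
time_s: 20.83
ee_pos: [0.5568, -0.042, 0.0545]
eef_rot: [0.276, 1.567, -2.887]
force: [-8.6, -5.6, 1.4]
grip_width: 0.0008
```

Request:
jog_arm(rows=[0.0006,0.0003,0,0,0,0,1,0.0004,0.0002,0,0,0,0,1])

```text
time_s: 21.0
ee_pos: [0.5576, -0.0414, 0.0545]
eef_rot: [0.207, 1.567, -2.956]
force: [-8.7, -5.4, 2.4]
grip_width: 0.0005
```

Request:
jog_arm(rows=[0.0003,0.0002,0,0,0,0,1,0.0003,0.0001,0,0,0,0,1])

```text
time_s: 21.17
ee_pos: [0.5581, -0.0411, 0.0545]
eef_rot: [0.184, 1.567, -2.98]
force: [-11.0, -4.8, 2.2]
grip_width: 0.0005
```

Request:
jog_arm(rows=[0.0003,0.0001,0,0,0,0,1,0.0003,0.0001,0,0,0,0,1])

```text
time_s: 21.33
ee_pos: [0.5586, -0.0408, 0.0545]
eef_rot: [0.136, 1.566, -3.027]
force: [-10.9, -4.0, 4.1]
grip_width: 0.0003
```

Request:
jog_arm(rows=[0.0003,0.0001,0,0,0,0,1,0.0002,0.0001,0,0,0,0,1])

```text
time_s: 21.5
ee_pos: [0.559, -0.0406, 0.0545]
eef_rot: [0.109, 1.566, -3.055]
force: [-12.6, -4.1, 3.4]
grip_width: 0.0002
```

Request:
jog_arm(rows=[0.0002,0.0001,0,0,0,0,1,0.0002,0.0001,0,0,0,0,1])

```text
time_s: 21.67
ee_pos: [0.5594, -0.0404, 0.0545]
eef_rot: [0.1, 1.566, -3.063]
force: [-13.3, -3.9, 3.5]
grip_width: 0.0005
```

Request:
jog_arm(rows=[0.0002,0.0001,0.0001,0,0,0,1,0.0002,0.0001,0.0001,0,0,0,1])

```text
time_s: 21.83
ee_pos: [0.5598, -0.0401, 0.0546]
eef_rot: [0.091, 1.566, -3.073]
force: [-10.7, -3.3, 2.7]
grip_width: 0.0005
```

Request:
jog_arm(rows=[0.0002,0.0001,0.0001,0,0,0,1,0.0002,0.0001,0.0001,0,0,0,1])

```text
time_s: 22.0
ee_pos: [0.5599, -0.04, 0.0546]
eef_rot: [0.107, 1.565, -3.056]
force: [-14.7, -5.2, 2.6]
grip_width: 0.0007
```

```bash
python3 - <<'E'
from h import *
st(0)
snap("t10")
p,d=ctrl.camera("wrist");cv2.imwrite("pics/w10.png",p[:,:,::-1])
E
```

```text
t 22.0 tcp [559.9 -40.   54.6] bed [-52.1  87.2] F [-14.7  -5.2   2.6] w 0.7
```

View pics/t10.png

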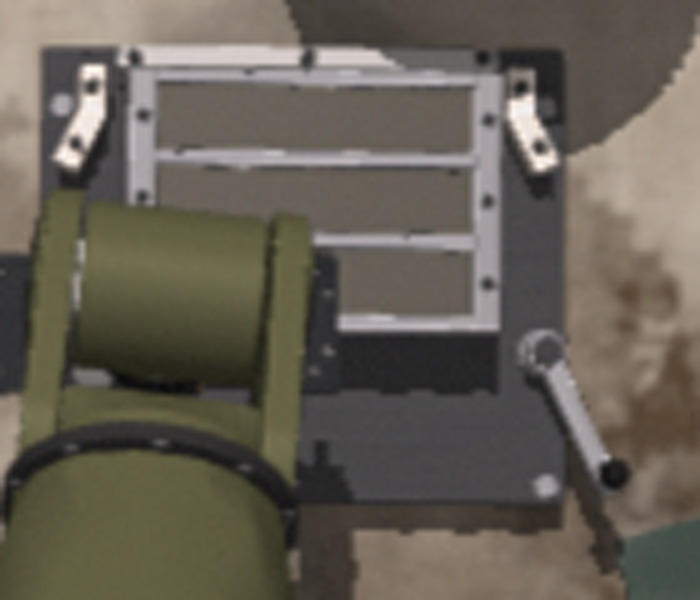

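View pics/w10.png

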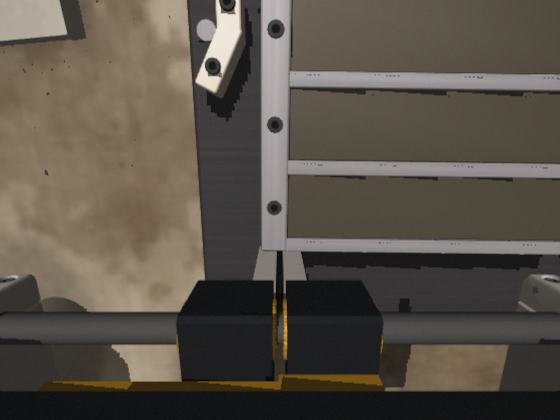

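Front left is at (130,67), front right at (501,72) and rear right at (498,330). The left side is on its button and the right is slightly off.

```bash
python3 - <<'E'
from h import *
t,a=mould({"FL":(130,67),"FR":(501,72),"RR":(498,330)})
E
```

```text
mould bed [24.6 -1.5] yaw deg -0.85 res [[0.6, 1.0], [0.3, -0.2], [-0.9, -0.9]]
[-70, -90] bed [-46.7 -90.4] world [ 561.4 -217.7]
[-70, 90] bed [-44.1  89.6] world [568.  -37.8]
[70, 100] bed [96.1 97.5] world [708.2 -32.9]
[70, -100] bed [  93.1 -102.5] world [ 701.  -232.8]
```

Request:
jog_arm(rows=[-0.008,0,0,0,0,0,1,-0.0075,-0.01,0,0,0,0,1,0,-0.036,0,0,0,0,1,0,-0.036,0,0,0,0,1,0,-0.036,0,0,0,0,1,0,-0.036,0,0,0,0,1,0,-0.022,0,0,0,0,1,0.002,-0.001,0,0,0,0,1])

```text
time_s: 22.77
ee_pos: [0.5475, -0.2207, 0.0556]
eef_rot: [2.467, 1.57, -0.7]
force: [0.1, -0.3, -0.3]
grip_width: 0.0006
```

Request:
jog_arm(rows=[0.002,0,0,0,0,0,1,0.001,0,0,0,0,0,1,0.001,0,0,0,0,0,1,0.001,0,0,0,0,0,1])

```text
time_s: 23.1
ee_pos: [0.5536, -0.2152, 0.0555]
eef_rot: [-2.018, 1.571, 1.104]
force: [-4.0, 0.2, 0.9]
grip_width: 0.0005
```

Request:
jog_arm(rows=[0.0008,0,0.0001,0,0,0,1,0.0006,0,0.0002,0,0,0,1])

```text
time_s: 23.27
ee_pos: [0.554, -0.2154, 0.0555]
eef_rot: [-0.238, 1.568, 2.883]
force: [-10.2, 0.8, 3.3]
grip_width: 0.0002
```

Request:
jog_arm(rows=[0.0004,-0.0002,0.0003,0,0,0,1,0.0004,-0.0002,0.0002,0,0,0,1])

```text
time_s: 23.43
ee_pos: [0.5543, -0.2156, 0.0557]
eef_rot: [-0.33, 1.567, 2.791]
force: [-10.3, 2.8, 3.6]
grip_width: 0.0006
```

Request:
jog_arm(rows=[0.0004,-0.0002,0.0001,0,0,0,1,0.0003,-0.0001,0,0,0,0,1])

```text
time_s: 23.6
ee_pos: [0.5548, -0.2159, 0.0557]
eef_rot: [-0.305, 1.566, 2.816]
force: [-12.9, 1.2, 3.7]
grip_width: 0.0004
```

Request:
jog_arm(rows=[0.0002,-0.0001,0,0,0,0,1,0.0002,-0.0001,0,0,0,0,1])

```text
time_s: 23.77
ee_pos: [0.5551, -0.2161, 0.0557]
eef_rot: [-0.296, 1.566, 2.825]
force: [-12.8, 2.1, 3.7]
grip_width: 0.0002
```

Request:
jog_arm(rows=[0.0002,-0.0001,0.0001,0,0,0,1,0.0002,-0.0001,0.0001,0,0,0,1])

```text
time_s: 23.93
ee_pos: [0.5551, -0.2162, 0.0557]
eef_rot: [-0.31, 1.565, 2.811]
force: [-15.8, 1.8, 4.0]
grip_width: 0.0005
```

Request:
jog_arm(rows=[0.0002,-0.0001,0.0001,0,0,0,1,0.0002,-0.0001,0.0001,0,0,0,1])

```text
time_s: 24.1
ee_pos: [0.5552, -0.2162, 0.0557]
eef_rot: [-0.319, 1.564, 2.802]
force: [-16.6, 4.2, 3.5]
grip_width: 0.0001
```

Request:
jog_arm(rows=[0.0002,-0.0001,0,0,0,0,1,0.0001,0,0,0,0,0,1])

```text
time_s: 24.27
ee_pos: [0.5552, -0.2163, 0.0557]
eef_rot: [-0.318, 1.563, 2.803]
force: [-19.3, 3.6, 4.8]
grip_width: 0.0004
```

Request:
jog_arm(rows=[-0.006,0,0,0,0,0,1,-0.004,0.01,0,0,0,0,1,0.001,0.036,0,0,0,0,1,0.001,0.036,0,0,0,0,1,0.001,0.036,0,0,0,0,1,0,0.036,0,0,0,0,1,0,0.017,0,0,0,0,1,0,0.001,0,0,0,0,1])

```text
time_s: 24.93
ee_pos: [0.5507, -0.0417, 0.0571]
eef_rot: [-2.734, 1.57, 0.39]
force: [-0.6, -0.9, -0.1]
grip_width: 0.0004
```

Request:
jog_arm(rows=[0.003,0,0,0,0,0,1,0.002,0,0,0,0,0,1,0.001,0,0,0,0,0,1,0.001,0,0,0,0,0,1])

```text
time_s: 25.27
ee_pos: [0.558, -0.0467, 0.0567]
eef_rot: [2.877, 1.571, -0.288]
force: [0.8, -0.2, -0.4]
grip_width: 0.0006
```

```bash
python3 - <<'E'
from h import *
st(0)
snap("t11")
E
```

```text
t 25.27 tcp [558.  -46.7  56.7] bed [-53.8  80.5] F [ 0.8 -0.2 -0.4] w 0.6
```

View pics/t11.png

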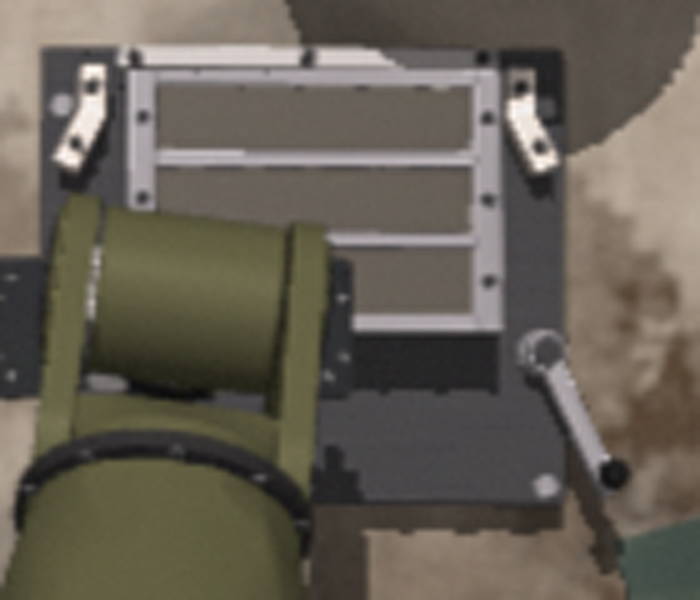

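The mould now looks square and close to the stop. Next I'll feel for the left side.

Request:
jog_arm(rows=[0.0006,0,0,0,0,0,1,0.0006,0,0.0001,0,0,0,1])

```text
time_s: 25.48
ee_pos: [0.5589, -0.0461, 0.0567]
eef_rot: [0.048, 1.57, -3.116]
force: [-3.3, -0.8, 0.6]
grip_width: 0.0007
```

Request:
jog_arm(rows=[0.0004,0.0002,0.0003,0,0,0,1,0.0003,0.0001,0.0002,0,0,0,1])

```text
time_s: 25.65
ee_pos: [0.5591, -0.0457, 0.057]
eef_rot: [0.174, 1.569, -2.989]
force: [-5.2, -3.8, -2.3]
grip_width: 0.0006
```

Request:
jog_arm(rows=[0.0003,0.0001,0.0001,0,0,0,1,0.0002,0.0001,0.0001,0,0,0,1])

```text
time_s: 25.82
ee_pos: [0.5593, -0.0456, 0.0571]
eef_rot: [0.193, 1.568, -2.97]
force: [-5.8, -4.6, -0.7]
grip_width: 0.0005
```

Request:
jog_arm(rows=[0.0003,0,0,0,0,0,1,0.0003,0,0,0,0,0,1])

```text
time_s: 25.98
ee_pos: [0.5595, -0.0455, 0.057]
eef_rot: [0.085, 1.567, -3.078]
force: [-11.7, -3.3, 1.1]
grip_width: 0.0002
```

Request:
jog_arm(rows=[0.0003,0,0,0,0,0,1,0.0002,0,0,0,0,0,1])

```text
time_s: 26.15
ee_pos: [0.5596, -0.0454, 0.057]
eef_rot: [0.024, 1.566, -3.139]
force: [-13.9, -2.6, 3.6]
grip_width: 0.0008
```

Request:
jog_arm(rows=[0.0002,0,0,0,0,0,1,0.0002,0,0,0,0,0,1])

```text
time_s: 26.32
ee_pos: [0.5596, -0.0453, 0.0569]
eef_rot: [0.002, 1.565, 3.122]
force: [-15.5, -2.5, 4.8]
grip_width: 0.0005
```

Request:
jog_arm(rows=[-0.007,0,0,0,0,0,1,-0.006,-0.01,0,0,0,0,1,0,-0.036,0,0,0,0,1,0,-0.036,0,0,0,0,1,0,-0.036,0,0,0,0,1,0,-0.036,0,0,0,0,1,0,-0.014,0,0,0,0,1,0.001,0,0,0,0,0,1])

```text
time_s: 26.98
ee_pos: [0.5492, -0.2164, 0.0576]
eef_rot: [2.634, 1.57, -0.533]
force: [0.3, 0.1, -0.8]
grip_width: 0.0007
```

Request:
jog_arm(rows=[0.003,0,0,0,0,0,1,0.002,0,0,0,0,0,1,0.001,0,0,0,0,0,1,0.0006,0,0,0,0,0,1])

```text
time_s: 27.32
ee_pos: [0.5551, -0.2124, 0.0576]
eef_rot: [0.151, 1.567, -3.01]
force: [-18.0, -6.2, 8.9]
grip_width: 0.0007
```

Request:
jog_arm(rows=[0.0005,0,0.0001,0,0,0,1,0.0005,0,0.0001,0,0,0,1])

```text
time_s: 27.48
ee_pos: [0.5552, -0.2125, 0.0576]
eef_rot: [0.06, 1.565, -3.101]
force: [-22.9, -6.5, 9.9]
grip_width: 0.0003
```

That reached 22.9 N forward, and about 25.8 N as a vector. The mould is hard on the stop, so I'm backing off at once.

Request:
jog_arm(rows=[-0.002,0,0,0,0,0,1,-0.004,0,0,0,0,0,1,-0.01,0,0,0,0,0,1,-0.02,0,0,0,0,0,1])

```text
time_s: 27.82
ee_pos: [0.5222, -0.2119, 0.0578]
eef_rot: [3.0, 1.57, -0.161]
force: [0.6, -0.2, 0.1]
grip_width: 0.0
```

```bash
python3 - <<'E'
from h import *
st(1)
snap("t12")
p,d=ctrl.camera("wrist");cv2.imwrite("pics/w12.png",p[:,:,::-1])
for th in(.37,.79,1.2,1.6,2.0,2.356):
    # bar direction in bed: th=0 -> (-1,-1)/sqrt2, clockwise
    ang=np.radians(225)-th; d=np.array([np.cos(ang),np.sin(ang)])
    print(th,"knob world",b2w(np.array([-54,-131])+74*d).round(1), "dir",d.round(2))
E
```

```text
t 27.82 tcp [ 522.2 -211.9   57.8] bed [-86.1 -85.4] F [ 0.6 -0.2  0.1] w 0.0
[[ 0.001 -0.019 -1.   ]
 [-0.    -1.     0.019]
 [-1.     0.    -0.001]] [-0.45  0.49  1.62  0.    1.03  1.14]
0.37 knob world [ 485.  -286.5] dir [-0.91 -0.4 ]
0.79 knob world [ 479.3 -256.2] dir [-1.  0.]
1.2 knob world [ 486.2 -226.9] dir [-0.92  0.4 ]
1.6 knob world [ 503.7 -203.2] dir [-0.69  0.73]
2.0 knob world [ 529.  -188.2] dir [-0.35  0.94]
2.356 knob world [ 554.9 -184.1] dir [-0.  1.]
```

View pics/t12.png

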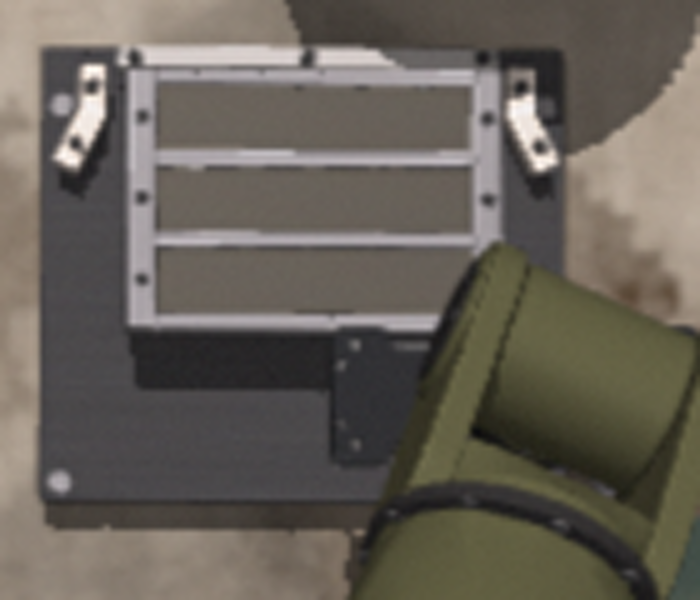

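View pics/w12.png

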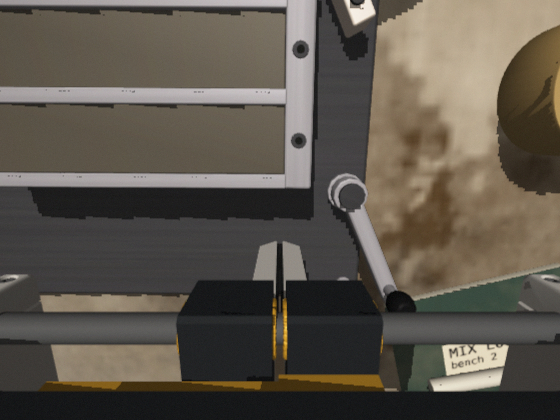

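The mould is square at the stop, with front corners at (128,67) and (500,69). Next is the latch: I'll go over to the outer side of the knob, which is at about world (485,-286).

Request:
jog_arm(rows=[0,0,0.022,0,0,0,1,0,0,0.022,0,0,0,1,-0.0095,-0.0285,0,0,0,0,1,-0.0095,-0.0285,0,0,0,0,1,-0.0095,-0.0285,0,0,0,0,1,-0.0095,-0.0285,0,0,0,0,1,0,0,0,0,0,0,1,0,0,0,0,0,0,1])

```text
time_s: 28.58
ee_pos: [0.4836, -0.3275, 0.1017]
eef_rot: [-3.047, 1.57, 0.072]
force: [0.4, 0.1, 0.3]
grip_width: 0.0007
```

```bash
python3 - <<'E'
from h import *
st(1)
p,d=ctrl.camera("wrist");cv2.imwrite("pics/w13.png",p[:,:,::-1])
E
```

```text
t 28.58 tcp [ 483.6 -327.5  101.7] bed [-122.2 -201.9] F [0.4 0.1 0.3] w 0.7
[[ 0.    -0.023 -1.   ]
 [ 0.    -1.     0.023]
 [-1.    -0.    -0.   ]] [-0.66  0.48  1.53  0.    1.13  0.94]
```

View pics/w13.png

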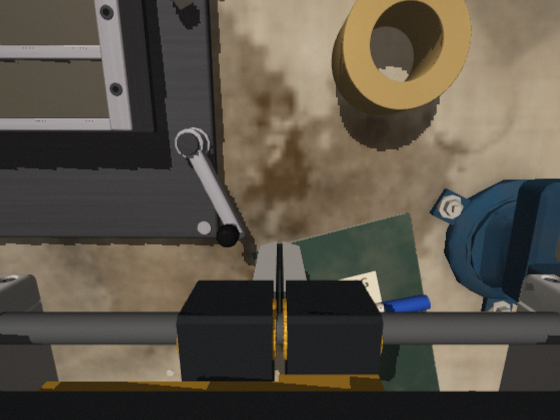

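The fingertips (280,245) are just outside the knob (228,236), so I can lower and push.

Request:
jog_arm(rows=[0,0,-0.025,0,0,0,1,0,0,-0.025,0,0,0,1,0,0.006,0,0,0,0,1,0,0.006,0,0,0,0,1,0,0.003,0,0,0,0,1,0,0.002,0,0,0,0,1,0,0.002,0,0,0,0,1,0,0.002,0,0,0,0,1])

```text
time_s: 29.3
ee_pos: [0.4837, -0.3064, 0.0529]
eef_rot: [2.307, 1.569, -0.856]
force: [-1.2, -2.3, 1.2]
grip_width: 0.0004
```

Request:
jog_arm(rows=[0,0.002,0,0,0,0,1,0,0.002,0,0,0,0,1,0,0.002,0,0,0,0,1,0,0.003,0,0,0,0,1])

```text
time_s: 29.63
ee_pos: [0.4832, -0.2972, 0.0517]
eef_rot: [0.436, 1.571, -2.727]
force: [-1.4, -3.2, 0.3]
grip_width: 0.0004
```

Request:
jog_arm(rows=[0,0.004,0,0,0,0,1,0,0.004,0,0,0,0,1,0,0.004,0,0,0,0,1,0,0.004,0,0,0,0,1])

```text
time_s: 29.97
ee_pos: [0.4833, -0.2806, 0.0517]
eef_rot: [-1.136, 1.571, 1.984]
force: [-1.4, -1.4, -0.4]
grip_width: 0.0004
```

Request:
jog_arm(rows=[0,0.0045,0,0,0,0,1,0,0.0045,0,0,0,0,1,0,0.0045,0,0,0,0,1,0,0.0045,0,0,0,0,1,0,0.0045,0,0,0,0,1,0,0.0045,0,0,0,0,1,0,0.0045,0,0,0,0,1,0,0.004,0,0,0,0,1])

```text
time_s: 30.63
ee_pos: [0.4835, -0.2453, 0.0519]
eef_rot: [2.711, 1.57, -0.452]
force: [2.2, -3.7, 0.0]
grip_width: 0.0005
```

```bash
python3 - <<'E'
from h import *
st(0)
p,d=ctrl.camera("wrist");cv2.imwrite("pics/w14.png",p[:,:,::-1])
E
```

```text
t 30.63 tcp [ 483.5 -245.3   51.9] bed [-124.  -119.7] F [ 2.2 -3.7  0. ] w 0.5
```

View pics/w14.png

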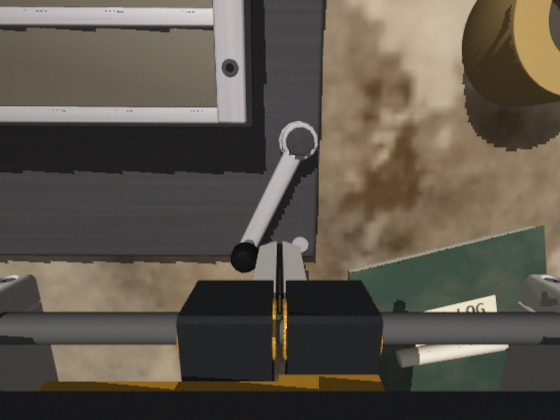

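The knob is at (245,257), with the bar already pointing back and left, about 1.25 rad. I'll move behind it and push forward along its arc.

Request:
jog_arm(rows=[0,-0.005,0,0,0,0,1,-0.015,0,0,0,0,0,1,-0.018,0.003,0,0,0,0,1,0,0.012,0,0,0,0,1,0,0.013,0,0,0,0,1,0.006,0,0,0,0,0,1,0.006,0,0,0,0,0,1,0.002,0,0,0,0,0,1])

```text
time_s: 31.35
ee_pos: [0.4659, -0.2227, 0.052]
eef_rot: [2.714, 1.57, -0.449]
force: [-0.0, -0.2, 0.1]
grip_width: 0.0007
```

Request:
jog_arm(rows=[0.002,0,0,0,0,0,1,0.002,0.001,0,0,0,0,1,0.002,0.002,0,0,0,0,1,0.002,0.003,0,0,0,0,1])

```text
time_s: 31.68
ee_pos: [0.4723, -0.2167, 0.0516]
eef_rot: [-0.083, 1.57, 3.037]
force: [-2.4, -0.9, 0.5]
grip_width: 0.0005
```

Request:
jog_arm(rows=[0.0025,0.0035,0,0,0,0,1,0.0025,0.003,0,0,0,0,1,0.0025,0.003,0,0,0,0,1])

```text
time_s: 31.93
ee_pos: [0.479, -0.2062, 0.0514]
eef_rot: [-0.463, 1.568, 2.657]
force: [-9.0, 5.1, 4.3]
grip_width: 0.0005
```

```bash
python3 - <<'E'
from h import *
st(0)
p,d=ctrl.camera("wrist");cv2.imwrite("pics/w15.png",p[:,:,::-1])
E
```

```text
t 31.93 tcp [ 479.  -206.2   51.4] bed [-129.4  -80.7] F [-9.   5.1  4.3] w 0.5
```

View pics/w15.png

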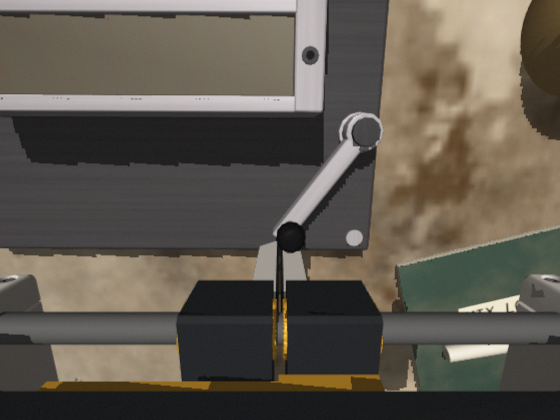

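Request:
jog_arm(rows=[0.001,0.003,0.0005,0,0,0,1,0.002,0.003,0,0,0,0,1,0.003,0.003,0,0,0,0,1])

```text
time_s: 32.23
ee_pos: [0.4856, -0.1976, 0.052]
eef_rot: [-0.46, 1.57, 2.659]
force: [-5.5, 2.6, 0.3]
grip_width: 0.0002
```

Request:
jog_arm(rows=[0.004,0.003,0,0,0,0,1,0.004,0.003,0,0,0,0,1,0.004,0.003,0,0,0,0,1])

```text
time_s: 32.48
ee_pos: [0.4975, -0.188, 0.0518]
eef_rot: [-0.606, 1.568, 2.514]
force: [-5.5, 4.1, 0.1]
grip_width: 0.0003
```

Request:
jog_arm(rows=[0.004,0.002,0,0,0,0,1,0.004,0.002,0,0,0,0,1,0.004,0.002,0,0,0,0,1])

```text
time_s: 32.73
ee_pos: [0.51, -0.1824, 0.052]
eef_rot: [-0.695, 1.57, 2.426]
force: [-3.6, 2.7, -1.5]
grip_width: 0.0006
```

```bash
python3 - <<'E'
from h import *
st(0)
p,d=ctrl.camera("wrist");cv2.imwrite("pics/w16.png",p[:,:,::-1])
E
```

```text
t 32.73 tcp [ 510.  -182.4   52. ] bed [-98.9 -56.2] F [-3.6  2.7 -1.5] w 0.6
```

View pics/w16.png

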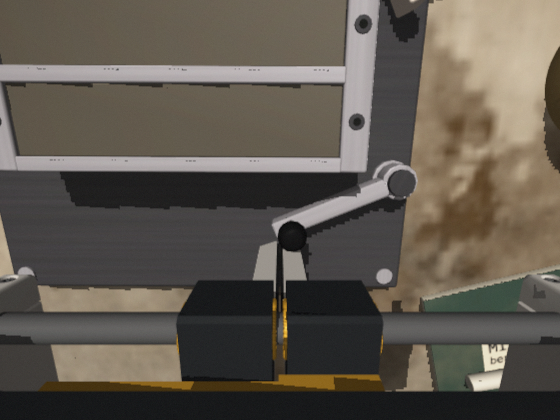

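The knob is at (292,236), bar angle about 2.0 rad. Now I'll continue forward, slowing at the end.

Request:
jog_arm(rows=[0.0035,0.0005,0,0,0,0,1,0.0035,0.0005,0,0,0,0,1,0.0035,0,0,0,0,0,1,0.003,0,0,0,0,0,1,0.003,0,0,0,0,0,1])

```text
time_s: 33.2
ee_pos: [0.5267, -0.1823, 0.0523]
eef_rot: [2.852, 1.57, -0.311]
force: [-2.7, 1.2, -0.9]
grip_width: 0.0003
```

Request:
jog_arm(rows=[0.0025,0,0,0,0,0,1,0.002,0,0,0,0,0,1,0.0015,0,0,0,0,0,1])

```text
time_s: 33.45
ee_pos: [0.5326, -0.1822, 0.0523]
eef_rot: [2.63, 1.571, -0.533]
force: [-2.4, 0.8, 0.7]
grip_width: 0.0006
```

Request:
jog_arm(rows=[0.0012,0,0,0,0,0,1,0.001,0,0,0,0,0,1])

```text
time_s: 33.62
ee_pos: [0.5346, -0.1822, 0.0523]
eef_rot: [2.699, 1.571, -0.464]
force: [-0.4, 1.8, -0.3]
grip_width: 0.0007
```

Request:
jog_arm(rows=[0.0008,0,0,0,0,0,1,0.0008,0,0,0,0,0,1])

```text
time_s: 33.78
ee_pos: [0.5362, -0.1822, 0.0523]
eef_rot: [-2.82, 1.571, 0.3]
force: [-1.8, 0.8, -0.2]
grip_width: 0.0001
```

Request:
jog_arm(rows=[0.0006,0,0,0,0,0,1,0.0005,0,0,0,0,0,1])

```text
time_s: 33.95
ee_pos: [0.5372, -0.1822, 0.0522]
eef_rot: [-0.742, 1.571, 2.378]
force: [-2.3, 1.7, -0.5]
grip_width: 0.0008
```

Request:
jog_arm(rows=[0.0005,0,0,0,0,0,1,0.0004,0,0,0,0,0,1])

```text
time_s: 34.12
ee_pos: [0.5382, -0.1822, 0.0523]
eef_rot: [-2.565, 1.571, 0.555]
force: [-1.1, 1.3, -0.1]
grip_width: 0.0005
```

Request:
jog_arm(rows=[0.0004,0,0,0,0,0,1,0.0003,0,0,0,0,0,1])

```text
time_s: 34.28
ee_pos: [0.5387, -0.1822, 0.0522]
eef_rot: [-0.173, 1.57, 2.947]
force: [-3.9, 0.9, 0.9]
grip_width: 0.0002
```

Request:
jog_arm(rows=[0.0003,0,0,0,0,0,1,0.0003,0,0,0,0,0,1])

```text
time_s: 34.45
ee_pos: [0.5389, -0.1821, 0.0521]
eef_rot: [-0.22, 1.569, 2.9]
force: [-7.3, 1.9, 1.6]
grip_width: 0.0003
```

Request:
jog_arm(rows=[0.0003,0,0,0,0,0,1,0.0003,0,0,0,0,0,1])

```text
time_s: 34.62
ee_pos: [0.5391, -0.1821, 0.0521]
eef_rot: [-0.185, 1.568, 2.935]
force: [-11.6, 1.6, 4.2]
grip_width: 0.0006
```

```bash
python3 - <<'E'
from h import *
st(0)
p,d=ctrl.camera("wrist");cv2.imwrite("pics/w17.png",p[:,:,::-1])
E
```

```text
t 34.62 tcp [ 539.1 -182.1   52.1] bed [-69.8 -55.3] F [-11.6   1.6   4.2] w 0.6
```

View pics/w17.png

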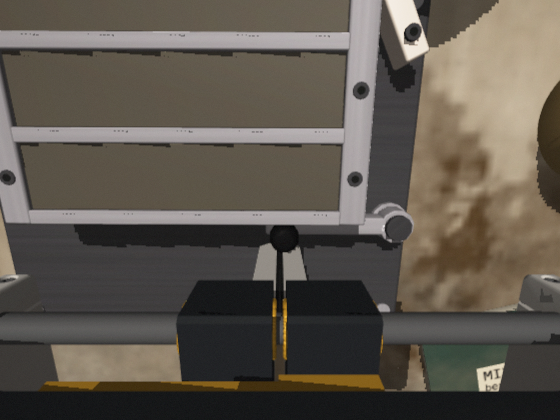

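The knob is at (284,238), the bar lies parallel to the rear face and the stop is firm at 11.6 N. I'll back away and check from the cameras.

Request:
jog_arm(rows=[-0.003,0,0,0,0,0,1,-0.012,0,0,0,0,0,1,-0.02,0,0,0,0,0,1,-0.02,0,0.02,0,0,0,1,-0.02,0,0.04,0,0,0,1,-0.01,0,0.04,0,0,0,1,0,0,0.04,0,0,0,1,0,-0.02,0.03,0,0,0,1])

```text
time_s: 35.33
ee_pos: [0.4566, -0.201, 0.2236]
eef_rot: [2.767, 1.566, -0.394]
force: [0.6, 0.4, 0.3]
grip_width: 0.0004
```

Request:
jog_arm(rows=[-0.02,-0.03,0.01,0,0,0,1,-0.02,-0.035,0,0,0,0,1,-0.02,-0.035,0,0,0,0,1,-0.02,-0.035,0,0,0,0,1,-0.015,-0.03,0,0,0,0,1,0,-0.02,0,0,0,0,1,0,0,0,0,0,0,1,0,0,0,0,0,0,1])

```text
time_s: 36.0
ee_pos: [0.3611, -0.3879, 0.2294]
eef_rot: [2.4, 1.57, -0.765]
force: [0.2, 1.7, -1.0]
grip_width: 0.0005
```

```bash
python3 - <<'E'
from h import *
st(0)
snap("t18")
p,d=ctrl.camera("scene");cv2.imwrite("pics/s18.png",cv2.resize(p[130:330,180:370,::-1],None,fx=3,fy=3,interpolation=cv2.INTER_CUBIC))
E
```

```text
t 36.0 tcp [ 361.1 -387.9  229.4] bed [-243.3 -264.9] F [ 0.2  1.7 -1. ] w 0.5
```

View pics/t18.png

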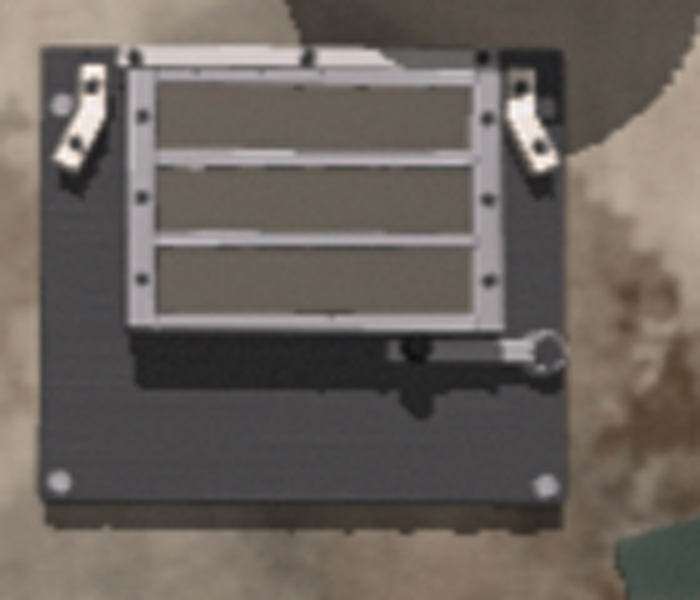

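View pics/s18.png

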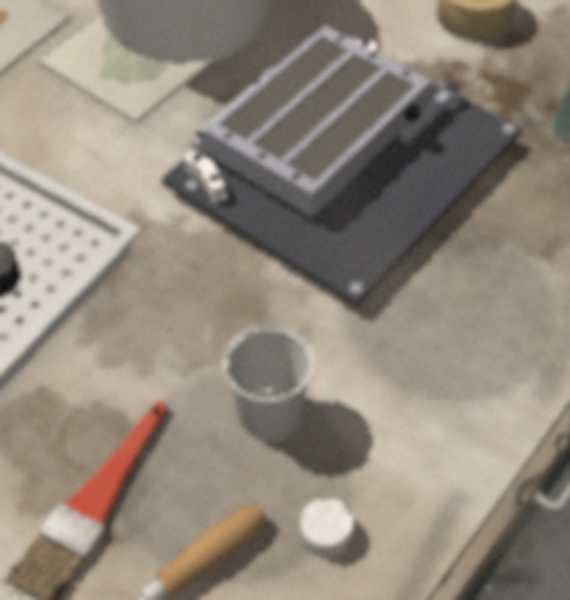

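The top view shows the mould at the stop with corners (128,67), (501,69), (503,330), (127,327). The latch lies across from the pivot (545,350) to the knob (416,348), and the bystanders are untouched. Next I'll check the numbers.

```bash
python3 - <<'E'
from h import *
t,a=mould({"FL":(128,67),"FR":(501,69),"RR":(503,330),"RL":(127,327)})
m=ctrl.camera_model("top")
q=lambda u,v,z:w2b(ray(m,280+(u+.5)/5-.5,130+(v+.5)/5-.5,z)[:2]*1000)
P=q(545,350,.047);k=q(416,348,.075);print(P,k,np.degrees(np.arctan2(*(k-P)[::-1])))
# depth rect
d=ctrl.camera("top")[1];X=cloud("top",d,m);Z=X[...,2];v,u=np.mgrid[:420,:560]
s=((u>282)&(u<420)&(v>132)&(v<245)&(Z>.061)&(Z<.085)).astype(np.uint8);s=cv2.morphologyEx(s,cv2.MORPH_OPEN,np.ones((5,5)))
r=cv2.minAreaRect(X[s>0][:,:2].astype(np.float32)*1000);print(r,w2b(np.array(r[0])))
A=X[s>0];c,*_=np.linalg.lstsq(np.c_[A[:,:2],np.ones(len(A))],A[:,2],rcond=None);print("tilt",c[:2])
E
```

```text
mould bed [24.8 -2.3] yaw deg -0.26 res [[-0.2, -0.1], [-0.1, -0.2], [0.3, 0.3], [-0.1, 0.0]]
[-70, -90] bed [-45.6 -91.9] world [ 562.5 -219.2]
[-70, 90] bed [-44.8  88.1] world [567.2 -39.3]
[70, 100] bed [95.3 97.4] world [707.4 -32.9]
[70, -100] bed [  94.4 -102.6] world [ 702.2 -232.9]
[ -54.56432658 -129.72190008] [-55.80651219 -55.60369683] 90.96015995313212
((626.7510375976562, -133.07789611816406), (199.9495086669922, 154.5926513671875), 88.6134262084961) [16.74990613 -4.41882214]
tilt [0.00126899 0.00038275]
```

```bash
python3 - <<'E'
from h import *
print(ctrl.hand_in())
E
```

```text
the job is handed in; nothing more can be done
None
```

The mould is on both stop buttons and the latch is fully closed behind it. I handed the job in at about 36 s. One force reading may have broken the 24 N limit.

**What I did:** I walked the mould forward by pushing its rear corners in turn, with small final pushes until each side stopped firmly. Then I swung the latch round by its knob until it met its own stop, at about 12 N, and drew the arm clear.

**Last checks**
- **Position:** in the camera the mould's centre is at bed x +24.8 mm (home is 25), and its front face is at +95.3 mm on the left and +94.4 mm on the right (target 95).
- **Squareness:** the mould's yaw measured -0.26° against my first estimate of the bed's heading. The bed's bolts and the left and right stopping points give a heading about 0.3° different, and against those it is square to within about 0.1°.
- **Latch:** the bar points at 91° in the bed frame, where fully closed is 90°.
- **Flatness and bystanders:** the mould's top plane is tilted by about 0.1°, so it is flat on the bed. In the last picture the cup, puck and trowel handle stand as they did.
- **Disagreement:** a rougher rectangle fitted to the depth image at the end came out too long (155 mm against 140), probably because it included the stop bar or the knob. I discarded it.

**Force:** most pushes read 9–19 N. On the last check of the right corner the mould was already against its stop, and the reading reached 22.9 N forward. With the sideways and vertical friction added that was about 25.8 N, so counted that way it went over 24 N briefly before I backed off. I only saw forces at the end of each move, so peaks in between could have been a little higher.

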